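# Tip the speaker back and slide a door wedge under its front

## Robot

A 6-joint arm with a two-finger parallel gripper is mounted at the origin on the work surface. World frame = base frame: x ahead of the robot, y to its left, z up, the work surface at z = 0. Lengths are in mm, angles in rad, forces in N, time in s.
With the tool pointing down it reaches from about 250 to 775 mm from the base axis. Payload 8.9 kg.
Tool frame: the origin (TCP) lies at the very end of the fingers, on their centre line; the grasp point (between the pads) lies 19 mm behind it; z points along the fingers, y is the direction in which the jaws open and shut (so a half turn about z gives the same grasp; the last joint's range is limited). The gripper opens to 85 mm and grips with 20 to 120 N. Pads are 22 mm wide; open, the fingers measure 114 mm over their backs; the gripper's body (76 mm by 85 mm) begins 54 mm behind the grasp point. The pads swing forward as they close: fully open they stand 13 mm farther back than shut.
Start: joints at [1.052, 0.291, -0.153, 1.127, 0, 1.431], TCP at [194.63, 487.589, 206.105] pointing down, gripper open.
Joint ranges: [-2.52, 2.52], [-0.91, 1.74], [-1.3, 1.37], [-1.96, 2.02], [-1.52, 1.47], [-3.14, 3.14]. Speed limits (rad/s): [2.22, 2.22, 2.79, 3.14, 3.14, 3.14].

## Interface

Orientations are given as a rotation vector (axis times angle).
In Python, from station import arm gives the robot as it stands.
- The arm moves only by the shell command python3 -m creep 'ROWS'. ROWS is JSON, a list of rows, each a list of 7 numbers: the turn, a rotation vector about the tool's x, y, z in rad, then the shift along the tool's x, y, z in cm, then the closure, from -1 (fully open) to 1 (shut). A call has 1 to 10 rows; each row is the pose to reach, as a shift and turn from the pose measured when the call began, along the tool's axes at that moment; what a row does not reach only later rows make up. A row lasts 1/10 s, in which the tool goes at most 50 mm and 8.59 degrees, less where a joint would pass 70% of its speed; a pose out of reach is approached as far as the arm can. A call with a gripper value outside its range is refused whole. The fingers move at their own pace and stop on an object; the grip force is fixed at half the most. Time passes only in rows, so rows that repeat a pose let the fingers close. It gives the time, the measured TCP pose, the force and the opening at its end, in the units of the state.
- arm.sense(): the state, without advancing time (a new reading comes with each control period).
- arm.get_image(name): name is "scene" or "top" or "wrist"; returns a dict with "image" (400x640x3 uint8, red, green, blue), "K" (3x3 intrinsics, pixels), "R" (3x3) and "t" (3): a world point X has camera coordinates R X + t; the wrist camera has in their place "tool_from_camera" (4x4, takes a point from camera to tool coordinates, whose origin is the TCP and whose axes are the flange's). Camera axes: x right, y down, z forward; pixel columns grow to the right and rows downward; lengths in mm; the calibration is good to about 2 mm. A picture is of the moment at which its call begins: read the wrist's pose just before it. There is no depth.
- arm.close_job(): hands the job in, once; it reports no verdict.
The state is a dict: "t": time; "qpos": joint angles; "qvel": joint speeds; "joint_torque": joint torques, N m; "tool_pos": TCP position; "tool_rot": TCP orientation; "contact_force": force on the tool from outside, world axes, zero at the start; "torque": the same for the moment, N m; "finger_gap": opening from 0.0 (shut) to 1.0 (fully open).
Only numpy, scipy, OpenCV 4.12 (cv2) and the standard library are available. Lean on these libraries where they do the work, as an engineer would, in place of code of your own. Each camera call takes 0.05 s, during which the arm holds its last target.

## Task

The small speaker standing upright on this low bench fires at people's knees, so set it like its twin on the right, which already sits on a wedge: tip it back on its rear bottom edge until it leans by itself against the riser shelf behind it, slide the loose door wedge, thin end first and square to the speaker, about halfway in under the middle of its front, then ease the speaker forward until it rests steadily on the wedge. Keep its back edge on the bench where it stands now, never lift the speaker off or let it drop, and leave everything else where it is.

Things in the scene. Friction and masses are not known exactly. Their poses are not given: they have to be found in the camera images.
- speaker: Upright wooden speaker box, 70 mm deep (x), 66 wide (y), 170 tall (z), 0.45 to 0.9 kg, weight evenly spread. Origin: centre of its underside; z up along the box; -x out of its front (two round drivers on black), which looks roughly to the robot. Near the top both sides are free, to pinch across its width. Pinched lightly (under about 10 N) it can turn in the grip. Tipped back (about +y) it balances at 22 degrees.
- speaker_heel (a point): Middle of the speaker's rear bottom edge, the line it tips about: 35 mm behind the origin (+x), at underside level. Tipped back 29 to 34 degrees the speaker meets the riser's front edge, felt as a rise of a few newtons, and stays leaning there when let go.
- speaker_top (a point): Middle of the speaker's top face, 170 mm above its origin. Behind the speaker, parallel to its back, is the fixed riser shelf, 620 x 200 mm, upper face 105 mm above the bench, top board 18 mm thick; its front edge is 60 to 70 mm behind the speaker's back (exact gap not given). Nothing stands on the riser within 70 mm to either side of the speaker.
- wedge: Loose beech door wedge lying flat: 110 mm long (x), 44 wide (y), 50 g. Thin end, 3 mm high, at +x; thick end, 25 mm high, at -x; the top is one straight slope. Origin: centre of its underside; its weight lies about 15 mm towards the thick end. With the thin end 35 mm in under it, the speaker rests tilted back by about 8 degrees.
- wedge_nose (a point): middle of the wedge's thin end, 55 mm ahead of its origin (+x), 1.5 mm above its underside
- tealight: clear glass tealight holder, round, 72 mm across, 58 mm tall, beside the speaker; origin at the centre of its underside; a bystander, not to be disturbed
- toy_car: toy car, 78 x 36 x 36 mm, beside the speaker; origin at the centre of its underside; a bystander, not to be disturbed
- dice_cup: plastic dice cup, 80 mm across, 95 mm tall, standing on one end of the riser shelf; origin at the centre of its underside; a bystander, not to be disturbed
- phone_stand: bent aluminium phone stand, 80 x 70 mm foot, about 115 mm tall, on the other end of the riser shelf; origin at the centre of its underside; a bystander, not to be disturbed
- remote: remote control lying flat, 165 x 44 x 18 mm, long side along its x axis; origin at the centre of its underside; a bystander, not to be disturbed
There are look-alikes about, which are no part of the job. There is more than one size of the wedge; the job needs the smallest.

How it is judged:
By the outcome, as a careful person would: the job done as asked, in the order asked, and still so for the second after the job is handed in, with the robot touching nothing.
It also fails if it takes over 72 s, if anything falls off the work surface, if the arm or the gripper's body presses on something with over 40 N, if the wrist force passes 120 N, or if a joint passes its speed limit or range.

## Working session

There is one attempt and no reset: what is moved stays moved. The work goes in short steps, Python scripts to look and compute and a shell command to move; the robot and the scene stay as the last step left them, time stands still between calls to the robot, and variables do not carry over. Pictures are saved under pics/ and viewed, and the job is handed in when it is done.

```bash
ls; mkdir -p pics; python3 - <<'E'
from station import arm
import cv2,json
s=arm.sense();print(s)
for n in("scene","top","wrist"):
    d=arm.get_image(n);cv2.imwrite(f"pics/{n}0.png",d["image"][:,:,::-1])
    print(n,{k:v.tolist() if hasattr(v,'tolist') else v for k,v in d.items() if k!="image"})
E
```

```text
pics
{'t': 0.0, 'qpos': array([ 1.05170963e+00,  2.91302302e-01, -1.54100140e-01,  1.12667937e+00,
        9.68748844e-07,  1.43149787e+00]), 'qvel': array([-0.00125258,  0.00042822,  0.00010919, -0.00230013,  0.00022328,
        0.00047053]), 'joint_torque': array([-1.13304450e-03, -5.37147939e+01,  3.31373513e+01,  1.61196553e-02,
       -5.66350409e-04, -3.43297256e-05]), 'tool_pos': array([194.40041384, 487.19826634, 205.5306453 ]), 'tool_rot': array([-5.92912334e-01, -3.08471053e+00,  1.91005935e-03]), 'contact_force': array([ 0.43313249, -0.20411386,  0.32178146]), 'torque': array([-0.02740196,  0.02147736,  0.00043145]), 'finger_gap': 1.0008008123484733}
scene {'K': [[471.73649747364095, 0.0, 319.632665764927], [0.0, 471.73649747364095, 197.24463745853575], [0.0, 0.0, 1.0]], 'R': [[0.5390527742037594, 0.8422336668440812, -0.008034740668139815], [0.6099201883120973, -0.3969091018367371, -0.6859012529282115], [-0.5808781890487594, 0.36483642267943617, -0.7276502691361457]], 't': [-287.1261979624522, -240.38701096232242, 1624.6718244483093]}
top {'K': [[385.06738764924796, 0.0, 316.2336767196017], [0.0, 385.06738764924796, 199.32153228214239], [0.0, 0.0, 1.0]], 'R': [[-0.011856371955225356, -0.9998014961351456, -0.01601233180968502], [-0.9869680712167146, 0.014271184019662543, -0.16028212534601333], [0.16047882365850508, 0.013903295746010496, -0.9869413587060688]], 't': [-0.527812048172184, 550.3231289014795, 1028.9303870399474]}
wrist {'K': [[340.20314664421034, 0.0, 321.15132148614265], [0.0, 340.20314664421034, 201.14251509256715], [0.0, 0.0, 1.0]], 'tool_from_camera': [[-0.0006181973987066004, -0.9619036944613684, -0.27338782052890975, 68.3818513760297], [0.9999998054482154, -0.0006174141369493693, -8.890059200113107e-05, -0.4009073101286509], [-8.327969737858716e-05, -0.2733878222989359, 0.9619038890051008, -166.50547042437427], [0.0, 0.0, 0.0, 1.0]]}
```

View pics/scene0.png

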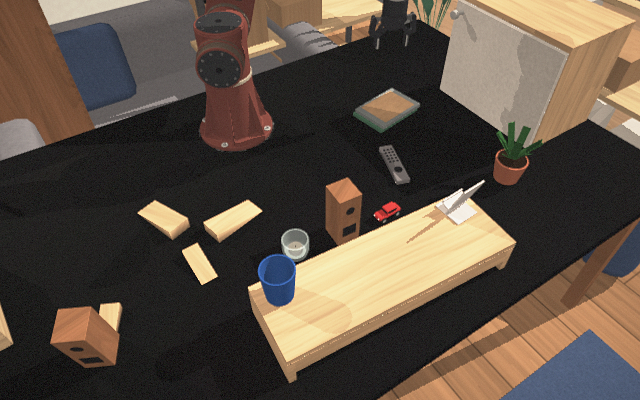

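View pics/top0.png

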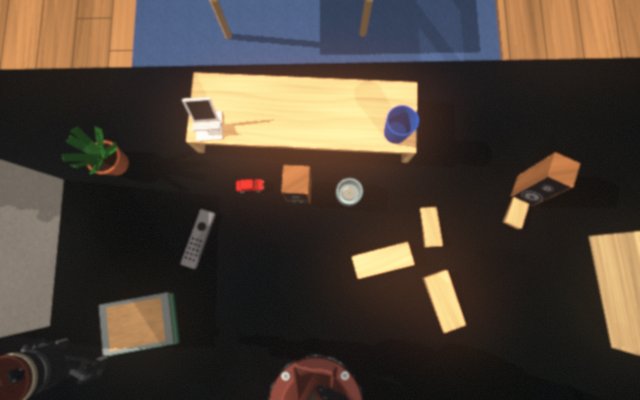

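View pics/wrist0.png

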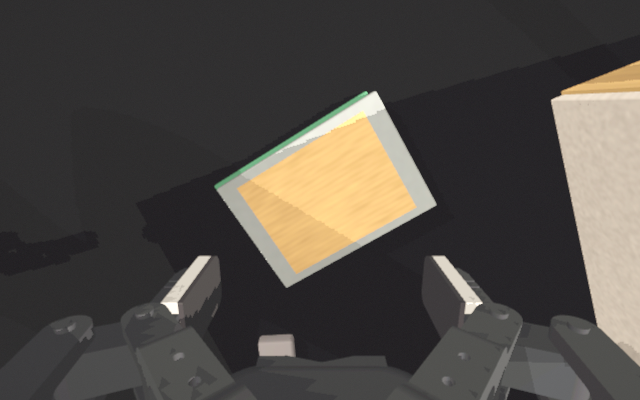

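```bash
python3 - <<'E'
import cv2
a=cv2.imread("pics/top0.png");b=cv2.imread("pics/scene0.png")
cv2.imwrite("pics/c1.png",cv2.resize(a[195:345,340:480],None,fx=4,fy=4,interpolation=cv2.INTER_CUBIC))
cv2.imwrite("pics/c2.png",cv2.resize(a[130:220,220:420],None,fx=4,fy=4,interpolation=cv2.INTER_CUBIC))
cv2.imwrite("pics/c3.png",cv2.resize(b[160:300,120:320],None,fx=4,fy=4,interpolation=cv2.INTER_CUBIC))
E
```

```text
(no output)
```

View pics/c1.png

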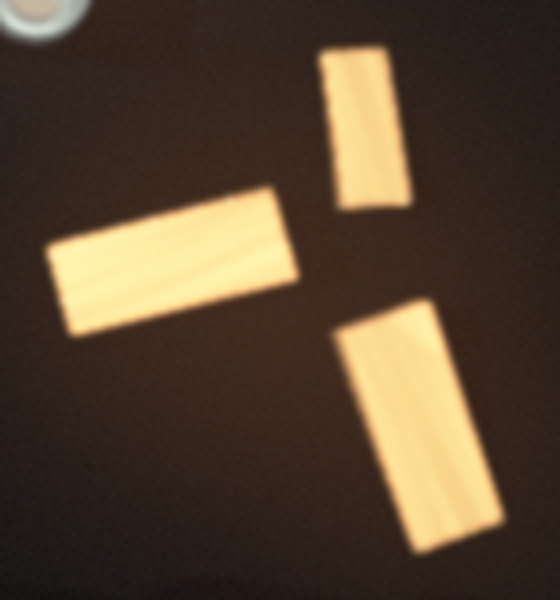

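View pics/c2.png

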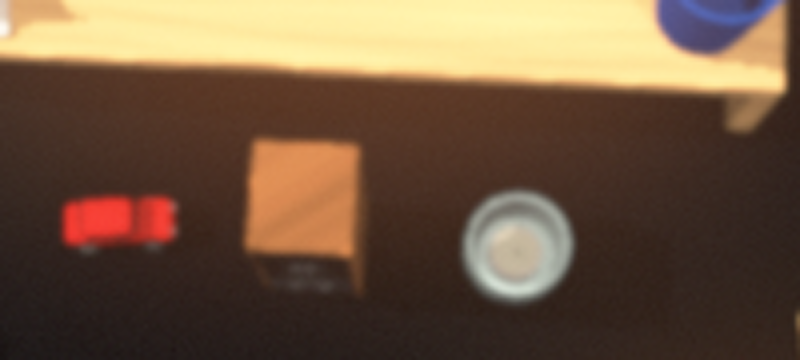

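View pics/c3.png

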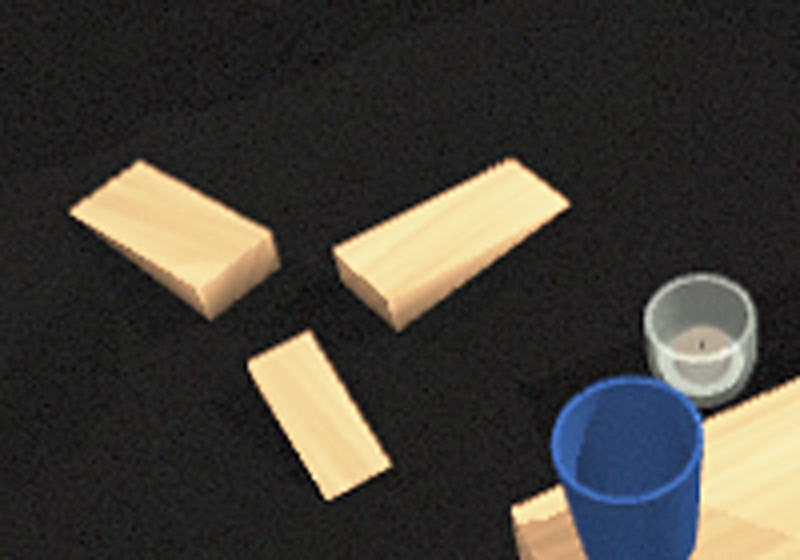

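```bash
python3 - <<'E'
import cv2
b=cv2.imread("pics/scene0.png")
cv2.imwrite("pics/c4.png",cv2.resize(b[165:265,270:420],None,fx=5,fy=5,interpolation=cv2.INTER_CUBIC))
E
cat > h.py <<'E'
import numpy as np
from scipy.optimize import least_squares
from scipy.spatial.transform import Rotation as Ro
from station import arm
def proj(d,X):
    X=np.atleast_2d(X); c=X@np.array(d["R"]).T+d["t"]; p=c@np.array(d["K"]).T
    return p[:,:2]/p[:,2:]
def ray(d,px,z):
    K,R,t=map(np.array,(d["K"],d["R"],d["t"]))
    C=-R.T@t; v=R.T@np.linalg.inv(K)@np.array([px[0],px[1],1.]); 
    return C+v*(z-C[2])/v[2]
def wcam(d,s):
    T=np.eye(4);T[:3,:3]=Ro.from_rotvec(s["tool_rot"]).as_matrix();T[:3,3]=s["tool_pos"]
    M=np.linalg.inv(T@np.array(d["tool_from_camera"]))
    return dict(K=d["K"],R=M[:3,:3],t=M[:3,3],image=d["image"])
def fit(pairs,x0):
    # pairs: (cam, model Nx3, px Nx2); pose x,y,yaw
    def f(p):
        Rz=Ro.from_euler('z',p[2]).as_matrix(); o=[]
        for d,m,px in pairs: o.append((proj(d,np.array(m,float)@Rz.T+[p[0],p[1],0])-px).ravel())
        return np.concatenate(o)
    r=least_squares(f,x0,x_scale=[10,10,.1]);return r.x,f(r.x)
E
python3 - <<'E'
from h import *
import cv2
t=arm.get_image("top");s=arm.get_image("scene")
c=lambda a,o,k:np.array(a)/k+o
W=[[55,22,3],[55,-22,3],[-55,-22,25],[-55,22,25]]
pt=c([(320,50),(387,47),(412,205),(338,209)],[340,195],4)
ps=c([(391,465),(329,500),(247,364),(310,330)],[120,160],4)
for nm,q in(("far",3),("near",25)):pass
print("tealt c",[ray(t,p,z)for p,z in zip(pt,(3,3,25,25))])
print(fit([(t,W,pt)],[500,-300,0]),fit([(s,W,ps)],[500,-300,0]))
print(fit([(t,W,pt),(s,W,ps)],[500,-300,0]))
S=[[35,33,170],[35,-33,170],[-35,-33,170],[-35,33,170],[-35,33,0],[-35,-33,0]]
p2=c([(252,139),(360,142),(356,254),(246,250),(268,290),(362,296)],[220,130],4)
print(fit([(t,S,p2)],[600,50,0]))
print("riser",[ray(t,c(p,[220,130],4),105) for p in((0,57),(780,90))])
for p in ((500,250),(575,245),(463,245),(517,302),(517,192)): print("tea",ray(t,c(p,[220,130],4),58))
E
```

```text
tealt c [array([ 528.87714005, -305.10914622,    3.        ]), array([ 530.37480552, -353.13857348,    3.        ]), array([ 416.71808826, -356.92842885,   25.        ]), array([ 414.60546426, -305.77534322,   25.        ])]
(array([ 4.72530204e+02, -3.30235851e+02,  2.26732192e-02]), array([ 0.69427397,  0.63196234, -0.70261049,  0.82412638, -1.28260846,
       -0.46588868,  1.29494917, -0.90362462])) (array([ 4.74679354e+02, -3.30544313e+02,  4.95287276e-02]), array([ 0.06490039, -0.12538633, -0.16717711, -0.26289163,  0.21119919,
       -0.11371561, -0.10504482,  0.55814051]))
(array([ 4.73448875e+02, -3.30367267e+02,  3.69113054e-02]), array([ 0.45880927,  0.43432949, -0.95956536,  0.41065354, -0.98360374,
       -0.92598158,  1.61643199, -1.13627475, -0.26662374, -0.29062401,
       -0.59456578, -0.58677581,  0.30529746, -0.65511419,  0.06264965,
        0.16714104]))
(array([ 5.81655474e+02,  4.07401539e+01, -5.68881122e-02]), array([ 0.28411481, -0.00079037, -0.32156979,  0.30305786, -0.67745869,
       -0.07215624,  0.12040649, -0.1825217 ,  0.75232722,  0.2532919 ,
       -0.04981075, -0.28900886]))
riser [array([694.89077384, 249.58364973, 105.        ]), array([ 663.21822529, -273.78099555,  105.        ])]
tea [565.95500704 -87.46776817  58.        ]
tea [ 568.69237124 -139.15344029   58.        ]
tea [569.83370877 -62.0639657   58.        ]
tea [529.59377869 -98.23918246  58.        ]
tea [ 606.6184738  -100.21029592   58.        ]
```

View pics/c4.png

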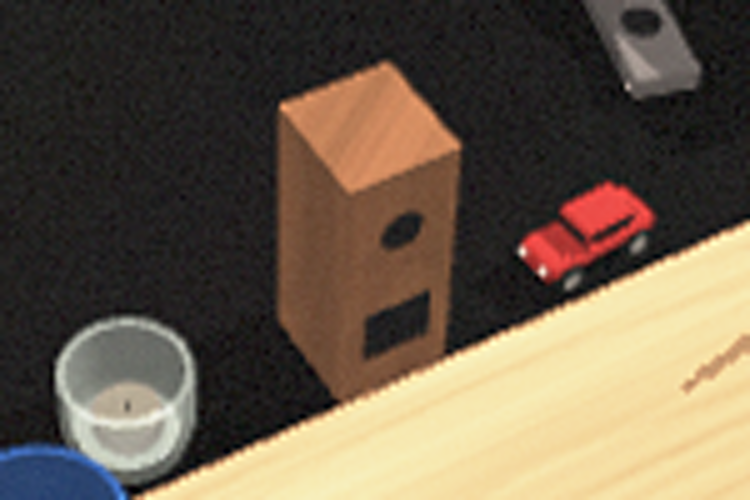

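```bash
cat >> h.py <<'E'
def R_tool(yaw,pitch):
    # tool y along object +y at yaw; pitch>0: fingers point forward (+x) and down
    z=np.array([np.sin(pitch),0,-np.cos(pitch)]);y=np.array([0,1.,0]);x=np.cross(y,z)
    return Ro.from_euler('z',yaw).as_matrix()@np.stack([x,y,z],1)
def row(p,R,s=None):
    s=s or arm.sense();Rc=Ro.from_rotvec(s["tool_rot"]).as_matrix()
    tv=Ro.from_matrix(Rc.T@R).as_rotvec();sh=Rc.T@(np.array(p)-s["tool_pos"])/10
    return np.round(np.r_[tv,sh],3)
E
python3 - <<'E'
from h import *
t=arm.get_image("top");s=arm.get_image("scene")
c=lambda a,o,k:np.array(a)/k+o
S=[[35,33,170],[35,-33,170],[-35,-33,170],[-35,33,170],[-35,33,0],[-35,-33,0]]
p2=c([(252,139),(360,142),(356,254),(246,250),(268,290),(362,296)],[220,130],4)
S2=[[-35,-33,170],[-35,33,170],[35,33,170],[35,-33,170],[-35,-33,0],[35,-33,0]]
p3=c([(279,104),(388,62),(461,147),(350,193),(277,318),(340,403)],[270,165],5)
print(fit([(s,S2,p3)],[600,50,0]))
print(fit([(t,S,p2),(s,S2,p3)],[600,50,0])[0])
R=R_tool(-.057,.35)
G=np.array([581.5,40.5,145])
st=arm.sense();print(st["tool_pos"],Ro.from_rotvec(st["tool_rot"]).as_matrix())
print(row(G+19*R[:,2]-130*R[:,2],R))
E
```

```text
(array([ 5.82222867e+02,  4.16986443e+01, -6.82846226e-02]), array([-0.32338679, -0.05964675,  0.34363151, -0.57555667,  0.35482218,
       -0.3393026 , -0.46866   ,  0.02767543,  0.01674758,  0.1458809 ,
        0.10033378,  0.72360165]))
[ 5.81929380e+02  4.11973439e+01 -6.00442793e-02]
[194.60371733 487.50705398 205.98526117] [[-9.28734903e-01  3.70744476e-01 -1.15132762e-04]
 [ 3.70744493e-01  9.28734875e-01 -2.29149386e-04]
 [ 2.19719426e-05 -2.55503870e-04 -9.99999967e-01]]
[ -0.057  -0.347  -0.319 -48.895 -28.38   -4.322]
```

```bash
python3 -m creep '[[0,0,0,-5,-3,-2,-1],[0,0,-0.1,-15,-9,-3,-1],[-0.03,-0.1,-0.2,-25,-14.5,-4.3,-1],[-0.057,-0.2,-0.3,-35,-20,-4.3,-1],[-0.057,-0.347,-0.32,-48.9,-28.4,-4.3,-1],[-0.057,-0.347,-0.32,-48.9,-28.4,-4.3,-1],[-0.057,-0.347,-0.32,-48.9,-28.4,-4.3,-1],[-0.057,-0.347,-0.32,-48.9,-28.4,-4.3,-1],[-0.057,-0.347,-0.32,-48.9,-28.4,-4.3,-1],[-0.057,-0.347,-0.32,-48.9,-28.4,-4.3,-1]]'
```

```text
t: 1.35
tool_pos: [501.7, 94.8, 247.2]
tool_rot: [0.079, 2.789, -0.013]
contact_force: [0.1, 1.0, -0.7]
finger_gap: 1.002
```

```bash
cat > go.py <<'E'
from h import *
def g(): 
    R=R_tool(-.06,.35); return R
E
python3 - <<'E'
from h import *
R=R_tool(-.06,.35);G=np.array([581.9,41.2,145])
print(row(G+19*R[:,2]-130*R[:,2],R))
E
```

```text
[ 2.000e-03  1.000e-03  3.000e-03 -4.296e+00 -4.890e+00  1.354e+00]
```

```bash
python3 -m creep '[[0,0,0.003,-4.3,-4.9,1.35,-1],[0,0,0.003,-4.3,-4.9,1.35,-1],[0,0,0.003,-4.3,-4.9,1.35,-1],[0,0,0.003,-4.3,-4.9,1.35,-1]]'; python3 - <<'E'
from h import *
import cv2
s=arm.sense();d=arm.get_image("wrist");cv2.imwrite("pics/w1.png",d["image"][:,:,::-1])
print(s["tool_pos"],s["qpos"])
w=wcam(d,s)
Rz=Ro.from_euler('z',-.06).as_matrix()
for m in [[35,33,170],[35,-33,170],[-35,-33,170],[-35,33,170]]: print(proj(w,Rz@m+[581.9,41.2,0]))
E
```

```text
t: 1.75
tool_pos: [543.4, 43.4, 248.9]
tool_rot: [0.084, 2.79, -0.012]
contact_force: [-0.3, 0.0, 0.8]
finger_gap: 1.0
[543.38726697  43.35840054 248.94349451] [-5.42529778e-02  1.51568015e-02 -4.47600985e-01  7.57791128e-01
 -3.99417601e-04  6.11542554e-03]
[[361.36709399 241.72907717]]
[[282.85153476 241.86664134]]
[[276.35284582 169.95166256]]
[[368.03922244 169.80992545]]
```

View pics/w1.png

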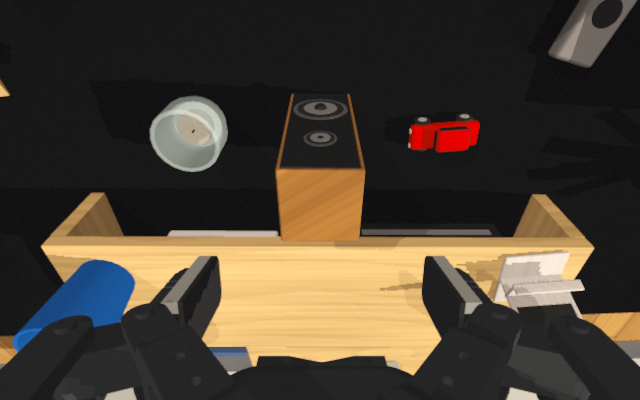

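```bash
python3 - <<'E'
import cv2
a=cv2.imread("pics/w1.png")
cv2.imwrite("pics/c5.png",cv2.resize(a[85:255,260:380],None,fx=5,fy=5,interpolation=cv2.INTER_CUBIC)[0:800])
cv2.imwrite("pics/c5.png",cv2.resize(a[85:255,250:390],None,fx=3.5,fy=3.5,interpolation=cv2.INTER_CUBIC))
E
```

```text
(no output)
```

View pics/c5.png

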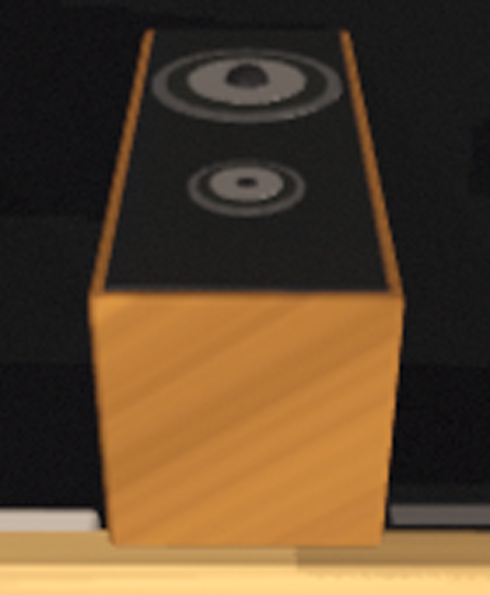

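```bash
python3 - <<'E'
from h import *
import cv2
s=arm.sense();d=arm.get_image("wrist");w=wcam(d,s)
t=arm.get_image("top");sc=arm.get_image("scene")
c=lambda a,o,k:np.array(a)/k+o
S=[[35,33,170],[35,-33,170],[-35,-33,170],[-35,33,170],[-35,33,0],[-35,-33,0]]
p2=c([(252,139),(360,142),(356,254),(246,250),(268,290),(362,296)],[220,130],4)
S2=[[-35,-33,170],[-35,33,170],[35,33,170],[35,-33,170],[-35,-33,0],[35,-33,0]]
p3=c([(279,104),(388,62),(461,147),(350,193),(277,318),(340,403)],[270,165],5)
pw=c([(383,545),(113,545),(90,294),(403,296),(350,30),(145,30)],[250,85],3.5)
print(fit([(w,S,pw)],[580,40,0]))
print(fit([(w,S,pw),(t,S,p2),(sc,S2,p3)],[580,40,0])[0])
E
```

```text
(array([ 5.81390194e+02,  4.07004240e+01, -6.00458876e-02]), array([ 0.53544528,  0.91604854, -0.85928394,  0.9846151 , -0.91685579,
        0.72671278,  1.37106609,  0.10649584, -0.06751124, -1.302921  ,
       -0.20408715, -1.29323755]))
[ 5.81505278e+02  4.07926784e+01 -5.96829495e-02]
```

```bash
cat >> h.py <<'E'
YAW=-.06; ORG=np.array([581.5,40.8,0.]); Rz=Ro.from_euler('z',YAW).as_matrix(); HEEL=ORG+Rz@[35,0,0]
A0=.35
def gp(tilt,back=0,h=145,heel=HEEL,a0=A0):
    # tool pose gripping speaker at height h on its axis, when speaker tipped back by tilt
    Rt=Ro.from_euler('y',tilt).as_matrix()
    G=heel+Rz@Rt@[-35,0,h]
    R=R_tool(YAW,a0-tilt); return G+(19-back)*R[:,2],R
E
python3 - <<'E'
from h import *
print(row(*gp(0,60)),row(*gp(0)))
E
```

```text
[ 2.000e-03  1.000e-03  2.000e-03 -1.700e-02 -1.570e-01  7.019e+00] [ 2.0000e-03  1.0000e-03  2.0000e-03 -9.0000e-03 -1.7100e-01  1.3019e+01]
```

```bash
python3 -m creep '[[0,0,0.002,0,-0.16,3,-1],[0,0,0.002,0,-0.16,5,-1],[0,0,0.002,0,-0.16,7,-1],[0,0,0.002,0,-0.16,9,-1],[0,0,0.002,0,-0.16,11,-1],[0,0,0.002,0,-0.16,12,-1],[0,0,0.002,0,-0.16,13,-1],[0,0,0.002,0,-0.16,13,-1],[0,0,0.002,0,-0.16,13,-1]]'; python3 - <<'E'
from h import *
import cv2
print(row(*gp(0)))
s=arm.sense();d=arm.get_image("wrist");cv2.imwrite("pics/w2.png",d["image"][:,:,::-1])
E
```

```text
t: 2.85
tool_pos: [587.9, 40.7, 127.8]
tool_rot: [0.083, 2.789, -0.012]
contact_force: [0.4, 0.2, -0.6]
finger_gap: 0.999
[ 0.002  0.002  0.     0.013 -0.033  0.061]
```

View pics/w2.png

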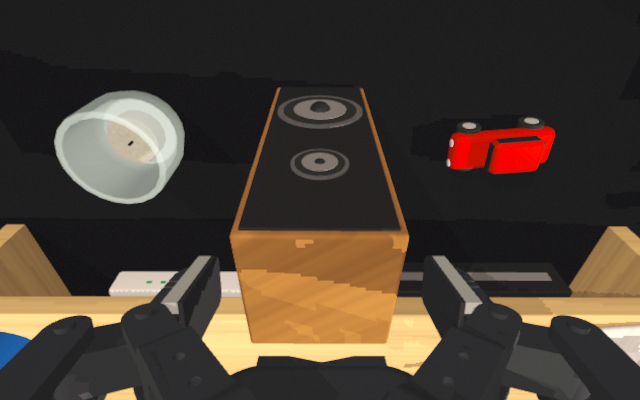

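```bash
python3 -m creep '[[0,0,0,0,0,0,-0.2],[0,0,0,0,0,0,0.2],[0,0,0,0,0,0,1],[0,0,0,0,0,0,1],[0,0,0,0,0,0,1]]'; python3 - <<'E'
from h import *
s=arm.sense();print(s["contact_force"],s["finger_gap"],s["tool_pos"],s["torque"])
E
```

```text
t: 3.4
tool_pos: [588.9, 40.4, 129.5]
tool_rot: [0.084, 2.786, -0.012]
contact_force: [-2.2, -0.4, 7.1]
finger_gap: 0.753
[-2.16394434 -0.431919    7.14882127] 0.7526393235526684 [588.86176965  40.35311263 129.48565781] [-0.0458569   0.55671744 -0.14960245]
```

```bash
cat >> h.py <<'E'
def rot_rows(degs,heel=HEEL,extra=(0,0,0)):
    s=arm.sense();Rc=Ro.from_rotvec(s["tool_rot"]).as_matrix();p=s["tool_pos"]
    for dg in degs:
        W=Rz@Ro.from_euler('y',np.radians(dg)).as_matrix()@Rz.T
        print(dg,row(heel+W@(p-heel)+extra,W@Rc,s).tolist())
E
python3 - <<'E'
from h import *
rot_rows([3,6,9,12])
E
```

```text
3 [0.0, 0.052, 0.0, -0.683, 0.0, 0.118]
6 [0.0, 0.105, 0.0, -1.359, -0.0, 0.271]
9 [0.0, 0.157, 0.0, -2.026, -0.0, 0.459]
12 [0.0, 0.209, 0.0, -2.683, -0.0, 0.682]
```

```bash
python3 -m creep '[[0,0.026,0,-0.34,0,0.06,1],[0,0.052,0,-0.68,0,0.12,1],[0,0.078,0,-1.02,0,0.19,1],[0,0.105,0,-1.36,0,0.27,1],[0,0.131,0,-1.69,0,0.36,1],[0,0.157,0,-2.03,0,0.46,1],[0,0.183,0,-2.35,0,0.57,1],[0,0.209,0,-2.68,0,0.68,1],[0,0.209,0,-2.68,0,0.68,1]]'; python3 - <<'E'
from h import *
s=arm.sense();print(s["contact_force"],s["finger_gap"],s["tool_pos"],s["torque"]); print("pitch",R_tool(YAW,A0).T@Ro.from_rotvec(s["tool_rot"]).as_matrix())
rot_rows([3,6,9,12])
import cv2
d=arm.get_image("wrist");cv2.imwrite("pics/w3.png",d["image"][:,:,::-1])
d=arm.get_image("scene");cv2.imwrite("pics/s3.png",cv2.resize(d["image"][165:265,270:420,::-1],None,fx=5,fy=5,interpolation=cv2.INTER_CUBIC))
E
```

```text
t: 4.3
tool_pos: [616.9, 38.5, 132.4]
tool_rot: [0.09, 2.995, -0.004]
contact_force: [-0.8, -1.2, 2.8]
finger_gap: 0.754
[-0.82827174 -1.23869914  2.78194355] 0.7542068320027396 [616.88320164  38.50119114 132.4130629 ] [-0.04956712  0.43518209 -0.01137536]
pitch [[ 9.79052728e-01 -5.69832280e-04  2.03606068e-01]
 [ 2.08692784e-04  9.99998367e-01  1.79518279e-03]
 [-2.03606758e-01 -1.71508750e-03  9.79051248e-01]]
3 [0.0, 0.052, 0.0, -0.683, -0.0, 0.12]
6 [0.0, 0.105, 0.0, -1.358, -0.0, 0.276]
9 [0.0, 0.157, 0.0, -2.025, -0.0, 0.468]
12 [0.0, 0.209, 0.0, -2.68, -0.001, 0.693]
```

View pics/s3.png

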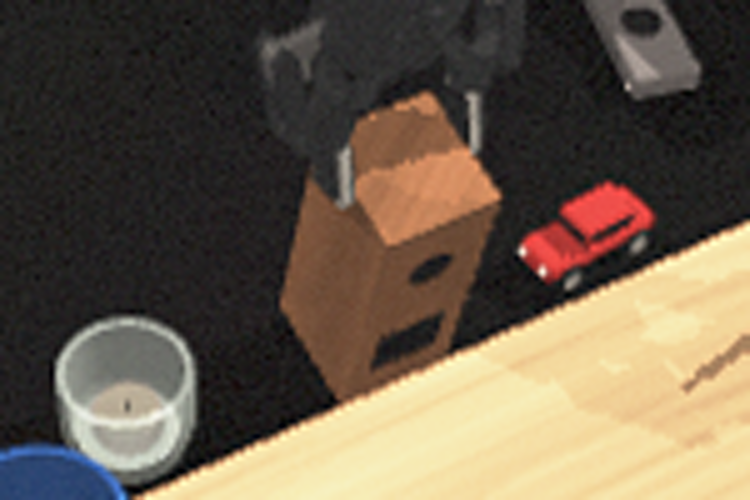

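```bash
python3 -m creep '[[0,0.026,0,-0.34,0,0.08,1],[0,0.052,0,-0.68,0,0.15,1],[0,0.078,0,-1.02,0,0.23,1],[0,0.105,0,-1.36,0,0.31,1],[0,0.131,0,-1.69,0,0.4,1],[0,0.157,0,-2.03,0,0.5,1],[0,0.183,0,-2.35,0,0.61,1],[0,0.209,0,-2.68,0,0.73,1],[0,0.209,0,-2.68,0,0.73,1]]'; python3 - <<'E'
from h import *
s=arm.sense();print(s["contact_force"],s["finger_gap"],s["tool_pos"],s["torque"]); R=R_tool(YAW,A0).T@Ro.from_rotvec(s["tool_rot"]).as_matrix();print(np.degrees(np.arcsin(R[0,2])))
rot_rows([2,4,6,8])
E
```

```text
t: 5.3
tool_pos: [644.8, 36.8, 129.5]
tool_rot: [-0.092, -3.079, -0.005]
contact_force: [0.7, 0.1, 5.1]
finger_gap: 0.753
[0.70822717 0.06330605 5.05402288] 0.7529275680731393 [644.79310417  36.81758412 129.45615085] [-0.00120273  0.28200865 -0.00761106]
23.578352586091505
2 [-0.0, 0.035, 0.0, -0.456, -0.0, 0.079]
4 [-0.0, 0.07, 0.0, -0.909, -0.0, 0.174]
6 [-0.0, 0.105, 0.0, -1.358, -0.001, 0.285]
8 [-0.0, 0.14, 0.0, -1.803, -0.001, 0.411]
```

```bash
python3 -m creep '[[0,0.017,0,-0.23,0,0.04,1],[0,0.035,0,-0.46,0,0.08,1],[0,0.052,0,-0.68,0,0.13,1],[0,0.07,0,-0.91,0,0.18,1],[0,0.087,0,-1.13,0,0.235,1],[0,0.096,0,-1.25,0,0.26,1],[0,0.096,0,-1.25,0,0.26,1]]'; python3 - <<'E'
from h import *
s=arm.sense();print(s["contact_force"],s["finger_gap"],s["tool_pos"],s["torque"]); R=R_tool(YAW,A0).T@Ro.from_rotvec(s["tool_rot"]).as_matrix();print(np.degrees(np.arcsin(R[0,2])))
rot_rows([1,2,3,4])
E
```

```text
t: 6.0
tool_pos: [657.2, 36.1, 126.2]
tool_rot: [-0.089, -2.984, -0.01]
contact_force: [-0.1, -0.7, 2.4]
finger_gap: 0.749
[-0.08067546 -0.66267075  2.40529014] 0.7491818566468543 [657.20831802  36.08109226 126.2307871 ] [0.05738963 0.21685858 0.0501556 ]
29.03484594819313
1 [-0.0, 0.017, 0.0, -0.228, -0.0, 0.038]
2 [-0.0, 0.035, 0.0, -0.456, -0.0, 0.08]
3 [-0.0, 0.052, 0.0, -0.683, -0.0, 0.126]
4 [-0.0, 0.07, 0.0, -0.909, -0.001, 0.176]
```

```bash
python3 -m creep '[[0,0.01,0,-0.12,0,0.02,1],[0,0.02,0,-0.25,0,0.045,1],[0,0.026,0,-0.34,0,0.06,1],[0,0.026,0,-0.34,0,0.06,1]]'; python3 - <<'E'
from h import *
s=arm.sense();print(s["contact_force"],s["finger_gap"],s["tool_pos"],s["torque"]); R=R_tool(YAW,A0).T@Ro.from_rotvec(s["tool_rot"]).as_matrix();print(np.degrees(np.arcsin(R[0,2])))
rot_rows([1,2,3,4])
E
```

```text
t: 6.4
tool_pos: [660.8, 35.9, 125.1]
tool_rot: [-0.088, -2.958, -0.011]
contact_force: [-0.1, -0.3, 2.4]
finger_gap: 0.752
[-0.09401999 -0.31160643  2.37103662] 0.7521821837711126 [660.82736144  35.85360508 125.05198108] [0.05725684 0.18133908 0.04533536]
30.520285342278093
1 [-0.0, 0.017, 0.0, -0.228, -0.0, 0.039]
2 [-0.0, 0.035, 0.0, -0.456, -0.0, 0.081]
3 [-0.0, 0.052, 0.0, -0.683, -0.0, 0.128]
4 [-0.0, 0.07, 0.0, -0.909, -0.001, 0.179]
```

```bash
python3 -m creep '[[0,0.01,0,-0.12,0,0.02,1],[0,0.017,0,-0.23,0,0.04,1],[0,0.017,0,-0.23,0,0.04,1]]'; python3 - <<'E'
from h import *
s=arm.sense();print(s["contact_force"],s["finger_gap"],s["tool_pos"],s["torque"]); R=R_tool(YAW,A0).T@Ro.from_rotvec(s["tool_rot"]).as_matrix();print(np.degrees(np.arcsin(R[0,2])))
import cv2
d=arm.get_image("scene");cv2.imwrite("pics/s4.png",cv2.resize(d["image"][155:265,270:420,::-1],None,fx=5,fy=5,interpolation=cv2.INTER_CUBIC))
E
```

```text
t: 6.7
tool_pos: [663.2, 35.7, 124.2]
tool_rot: [-0.088, -2.94, -0.012]
contact_force: [-0.7, 0.0, 4.0]
finger_gap: 0.756
[-6.56135192e-01  2.85067961e-03  3.99345502e+00] 0.7556661928467642 [663.21988292  35.7249035  124.22442336] [0.06843161 0.37013226 0.01693982]
31.518453540775248
```

View pics/s4.png

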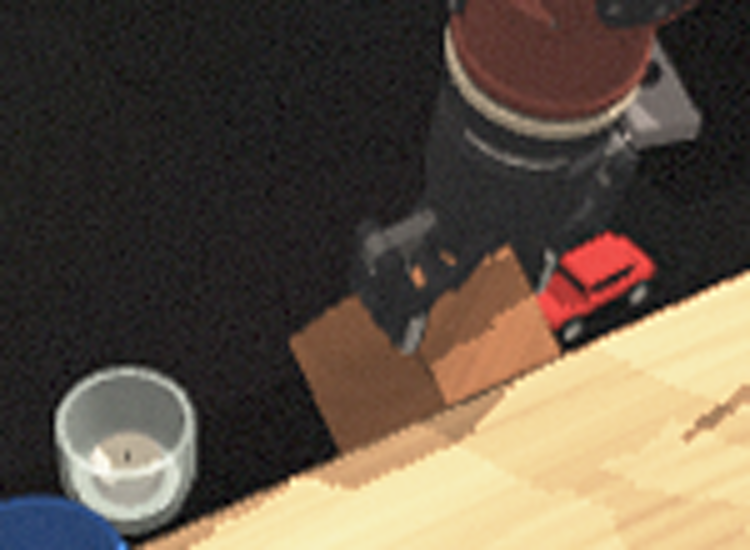

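```bash
python3 -m creep '[[0,0.01,0,-0.13,0,0.02,1],[0,0.017,0,-0.23,0,0.04,1],[0,0.017,0,-0.23,0,0.04,1]]'; python3 - <<'E'
from h import *
s=arm.sense();print(s["contact_force"],s["finger_gap"],s["tool_pos"],s["torque"]); R=R_tool(YAW,A0).T@Ro.from_rotvec(s["tool_rot"]).as_matrix();print(np.degrees(np.arcsin(R[0,2])))
E
```

```text
t: 7.05
tool_pos: [663.3, 35.8, 124.0]
tool_rot: [-0.087, -2.919, -0.012]
contact_force: [-10.5, 0.6, 10.1]
finger_gap: 0.754
[-10.51835345   0.58588803  10.05767019] 0.7537974151331005 [663.26284025  35.77285173 123.95568132] [ 0.08466577  2.4780994  -0.01859429]
32.74726695421962
```

```bash
python3 -m creep '[[0,-0.012,0,0.15,0,-0.02,1],[0,-0.012,0,0.15,0,-0.02,1]]'; python3 - <<'E'
from h import *
s=arm.sense();print(s["contact_force"],s["finger_gap"],s["tool_pos"],s["torque"]); R=R_tool(YAW,A0).T@Ro.from_rotvec(s["tool_rot"]).as_matrix();print(np.degrees(np.arcsin(R[0,2])),s["tool_rot"])
E
```

```text
t: 7.25
tool_pos: [661.7, 35.9, 124.4]
tool_rot: [-0.087, -2.931, -0.012]
contact_force: [0.4, -0.2, -0.1]
finger_gap: 0.749
[ 0.38680333 -0.17232002 -0.07873691] 0.748927338529823 [661.66718973  35.9020697  124.40878291] [-0.0021627  -0.15041631  0.0675559 ]
32.06113172882319 [-0.08741994 -2.93083725 -0.01165282]
```

```bash
python3 -m creep '[[0,0.008,0,-0.12,0,0.0,1],[0,0.008,0,-0.12,0,0.0,1],[0,0.008,0,-0.12,0,0,1]]'; python3 - <<'E'
from h import *
s=arm.sense();print(s["contact_force"],s["finger_gap"],s["tool_pos"],s["torque"]); R=R_tool(YAW,A0).T@Ro.from_rotvec(s["tool_rot"]).as_matrix();print(np.degrees(np.arcsin(R[0,2])),s["tool_rot"])
E
```

```text
t: 7.55
tool_pos: [662.8, 35.8, 124.0]
tool_rot: [-0.087, -2.922, -0.012]
contact_force: [-1.4, -0.4, 1.3]
finger_gap: 0.756
[-1.44339972 -0.41280367  1.34829777] 0.7556242013607435 [662.81468097  35.8286903  123.98976686] [0.02984159 0.31244245 0.05273963]
32.55524108480318 [-0.08724034 -2.92221776 -0.01202765]
```

Speaker just touches the riser (−1.4 N). Open.

```bash
python3 -m creep '[[0,0,0,0,0,0,0.4],[0,0,0,0,0,0,-1],[0,0,0,0,0,0,-1],[0,0,0,0,0,0,-1],[0,0,0,0,0,0,-1]]'; python3 - <<'E'
from h import *
s=arm.sense();print(s["contact_force"],s["finger_gap"],s["tool_pos"],s["torque"],s["tool_rot"])
import cv2
d=arm.get_image("wrist");cv2.imwrite("pics/w5.png",d["image"][:,:,::-1])
E
```

```text
t: 8.05
tool_pos: [663.0, 35.8, 124.0]
tool_rot: [-0.087, -2.923, -0.012]
contact_force: [-1.0, 0.7, 0.4]
finger_gap: 0.999
[-1.00613487  0.66453786  0.44671334] 0.9990016918501907 [662.98555707  35.82155926 124.02350978] [-0.0020244  -0.19057805 -0.07684738] [-0.08719855 -2.922615   -0.01210187]
```

View pics/w5.png

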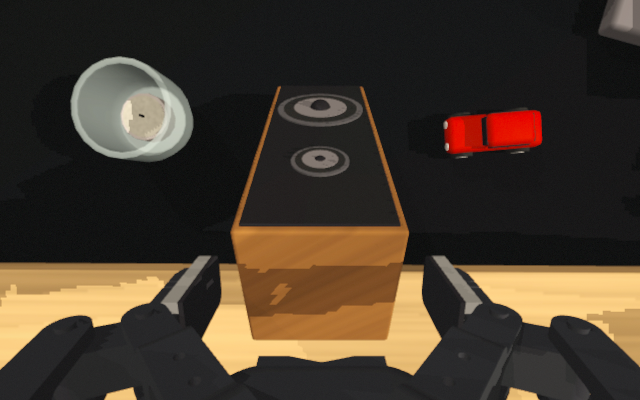

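```bash
python3 -m creep '[[0,0,0,0,0,-2,-1],[0,0,0,0,0,-5,-1],[0,0,0,0,0,-9,-1],[0,0,0,0,0,-12.5,-1],[0,0,0,0,0,-13,-1]]'; python3 - <<'E'
from h import *
import cv2
R=R_tool(.037,.0)
P=np.array([473.4,-330.4,0])+Ro.from_euler('z',.037).as_matrix()@[-40,0,0]
P[2]=150
print(row(P,R))
d=arm.get_image("scene");cv2.imwrite("pics/s5.png",cv2.resize(d["image"][155:265,270:420,::-1],None,fx=5,fy=5,interpolation=cv2.INTER_CUBIC))
E
```

```text
t: 8.6
tool_pos: [692.2, 33.8, 254.5]
tool_rot: [-0.088, -2.928, -0.012]
contact_force: [0.1, 0.5, 0.0]
finger_gap: 0.996
[ 1.2000e-02 -2.1200e-01 -9.6000e-02  2.0920e+01 -3.8070e+01  1.5136e+01]
```

View pics/s5.png

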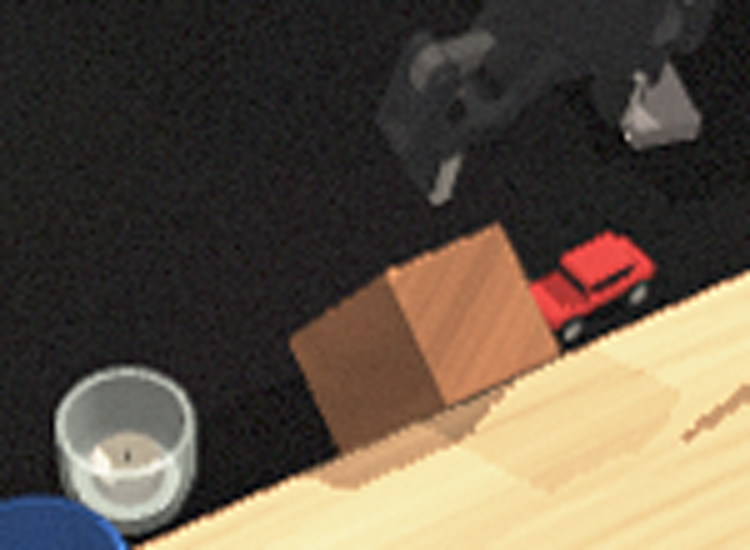

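```bash
python3 -m creep '[[0,-0.1,-0.03,5,-5,2,-1],[0.01,-0.212,-0.096,10,-12,4,-1],[0.01,-0.212,-0.096,14,-20,7,-1],[0.01,-0.212,-0.096,18,-28,11,-1],[0.01,-0.212,-0.096,20.9,-38,15.1,-1],[0.01,-0.212,-0.096,20.9,-38,15.1,-1],[0.01,-0.212,-0.096,20.9,-38,15.1,-1],[0.01,-0.212,-0.096,20.9,-38,15.1,-1],[0.01,-0.212,-0.096,20.9,-38,15.1,-1],[0.01,-0.212,-0.096,20.9,-38,15.1,-1]]'; python3 - <<'E'
from h import *
import cv2
s=arm.sense();print(s["tool_pos"],s["tool_rot"])
d=arm.get_image("wrist");cv2.imwrite("pics/w6.png",d["image"][:,:,::-1])
E
```

```text
t: 9.65
tool_pos: [473.9, -273.1, 167.8]
tool_rot: [0.057, -3.14, -0.003]
contact_force: [1.2, 0.0, 0.5]
finger_gap: 1.002
[ 473.92815267 -273.12992401  167.79810972] [ 0.05744886 -3.13992746 -0.00322955]
```

View pics/w6.png

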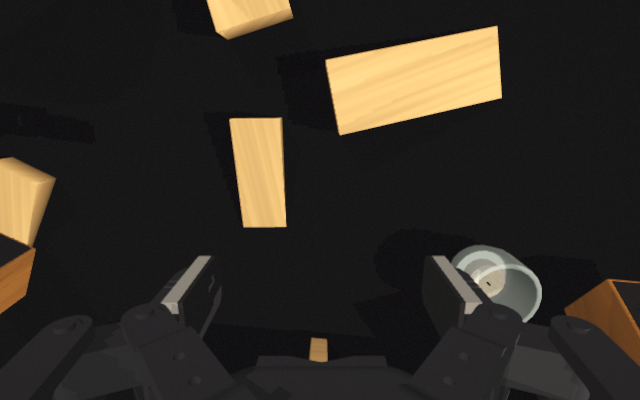

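```bash
python3 - <<'E'
import cv2
a=cv2.imread("pics/w6.png")
cv2.imwrite("pics/c6.png",cv2.resize(a[105:240,210:360],None,fx=4.4,fy=4.4,interpolation=cv2.INTER_CUBIC))
E
```

```text
(no output)
```

View pics/c6.png

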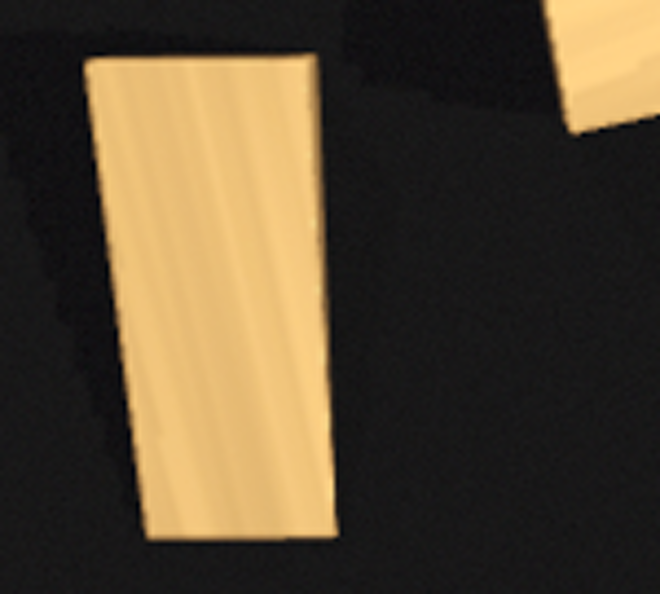

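```bash
python3 - <<'E'
from h import *
s=arm.sense();d=arm.get_image("wrist");w=wcam(d,s)
W=[[55,22,3],[55,-22,3],[-55,-22,25],[-55,22,25]]
pw=np.array([(337,537),(147,540),(86,60),(316,55)])/4.4+[210,105]
p,r=fit([(w,W,pw)],[473,-330,0.04]);print(p,r)
print("big corner",ray(w,(572/4.4+210,133/4.4+105),30))
Rw=Ro.from_euler('z',p[2]).as_matrix();R=R_tool(p[2],0)
P=np.array([p[0],p[1],0])+Rw@[-15,0,0]
for z in(80,3): P[2]=z;print(row(P,R))
E
```

```text
[ 4.68345030e+02 -3.36218687e+02  3.30166769e-02] [-0.01149124  0.35255279  0.35236843 -0.25749412  0.95090085 -0.59183068
 -1.24265383  0.47238507]
big corner [ 425.52831128 -263.44474667   30.        ]
[ 3.000e-03 -4.000e-03 -2.000e-03  1.955e+00 -6.095e+00  8.654e+00]
[ 3.0000e-03 -4.0000e-03 -2.0000e-03  1.9210e+00 -6.1160e+00  1.6354e+01]
```

```bash
python3 - <<'E'
from h import *
s=arm.sense();print(s["tool_pos"],s["qvel"])
p=[472.5,-331,.034];R=R_tool(p[2],0);P=np.array([p[0],p[1],0])+Ro.from_euler('z',p[2]).as_matrix()@[-40,0,0];P[2]=110
print(row(P,R))
E
```

```text
[ 471.40237581 -275.41545308  166.61625735] [ 0.08510033 -0.00254445  0.04869976  0.03534871  0.03706287  0.0807982 ]
[ 3.000e-03 -4.000e-03 -3.000e-03  4.036e+00 -5.588e+00  5.664e+00]
```

```bash
python3 -m creep '[[0.003,-0.004,-0.003,4,-3.5,2,-0.5],[0.003,-0.004,-0.003,4,-5.6,4,-0.5],[0.003,-0.004,-0.003,4,-5.6,5.6,-0.5],[0.003,-0.004,-0.003,4,-5.6,5.6,-0.5],[0.003,-0.004,-0.003,4,-5.6,5.6,-0.5],[0.003,-0.004,-0.003,4,-5.6,5.6,-0.5]]'; python3 - <<'E'
from h import *
import cv2
s=arm.sense();print(s["tool_pos"].tolist(),s["tool_rot"].tolist(),s["qvel"],s["finger_gap"])
d=arm.get_image("wrist");cv2.imwrite("pics/w7.png",d["image"][:,:,::-1])
E
```

```text
t: 10.35
tool_pos: [433.6, -332.1, 111.5]
tool_rot: [-0.055, 3.141, -0.002]
contact_force: [-0.1, -0.7, 0.2]
finger_gap: 0.751
[433.5905281171182, -332.13552610469395, 111.53891420938605] [-0.054650034960431124, 3.1405363994641977, -0.0017474416815624852] [ 0.00221275 -0.00273336  0.00483068 -0.00036927 -0.00072662 -0.00281532] 0.7513532903264148
```

View pics/w7.png

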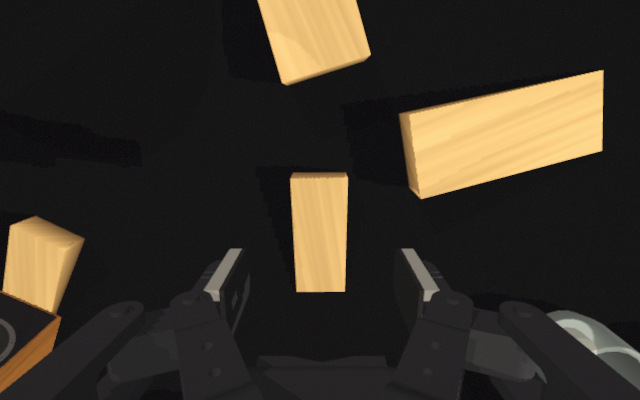

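```bash
python3 - <<'E'
from h import *
s=dict(tool_pos=np.array([433.5905281171182, -332.13552610469395, 111.53891420938605]),tool_rot=np.array([-0.054650034960431124, 3.1405363994641977, -0.0017474416815624852]))
d=arm.get_image("wrist");w=wcam(d,s)
W=[[55,22,3],[55,-22,3],[-55,-22,25],[-55,22,25]]
pw=np.array([(346,292),(296.5,292),(291,179),(348,179)])
p,r=fit([(w,W,pw)],[473,-330,0.04]);print(p,r)
Rw=Ro.from_euler('z',p[2]).as_matrix();R=R_tool(p[2],0)
P=np.array([p[0],p[1],0])+Rw@[-15,0,0]
for z in(80,30,3): P[2]=z;print(row(P,R))
E
```

```text
[ 4.74377811e+02 -3.32221273e+02  4.47190591e-02] [-0.67643983 -0.02083666  0.46786865  0.40328002 -0.39219621  0.14977352
  0.56601719 -0.43500682]
[-1.000e-03  1.000e-03 -1.000e-02 -2.567e+00 -1.420e-01  3.159e+00]
[-1.000e-03  1.000e-03 -1.000e-02 -2.563e+00 -1.350e-01  8.159e+00]
[-1.0000e-03  1.0000e-03 -1.0000e-02 -2.5610e+00 -1.3100e-01  1.0859e+01]
```

```bash
python3 -m creep '[[0,0,-0.01,-2.56,-0.13,3,-0.5],[0,0,-0.01,-2.56,-0.13,6,-0.5],[0,0,-0.01,-2.56,-0.13,8.5,-0.5],[0,0,-0.01,-2.56,-0.13,10,-0.5],[0,0,-0.01,-2.56,-0.13,10.6,-0.5],[0,0,-0.01,-2.56,-0.13,10.6,-0.5],[0,0,-0.01,-2.56,-0.13,10.6,0.0],[0,0,-0.01,-2.56,-0.13,10.6,1],[0,0,-0.01,-2.56,-0.13,10.6,1],[0,0,-0.01,-2.56,-0.13,10.6,1]]'; python3 - <<'E'
from h import *
import cv2
s=arm.sense();print(s["tool_pos"].tolist(),s["tool_rot"].tolist(),s["finger_gap"],s["contact_force"])
d=arm.get_image("wrist");cv2.imwrite("pics/w8.png",d["image"][:,:,::-1])
E
```

```text
t: 11.45
tool_pos: [459.6, -333.1, 6.2]
tool_rot: [-0.07, 3.139, -0.003]
contact_force: [0.3, -0.4, 0.9]
finger_gap: 0.07
[459.64718375412906, -333.1441479636855, 6.159595650541375] [-0.07029311542634842, 3.139414288810583, -0.0032204425474721063] 0.06996490947870072 [ 0.30454562 -0.44838255  0.91268322]
```

View pics/w8.png

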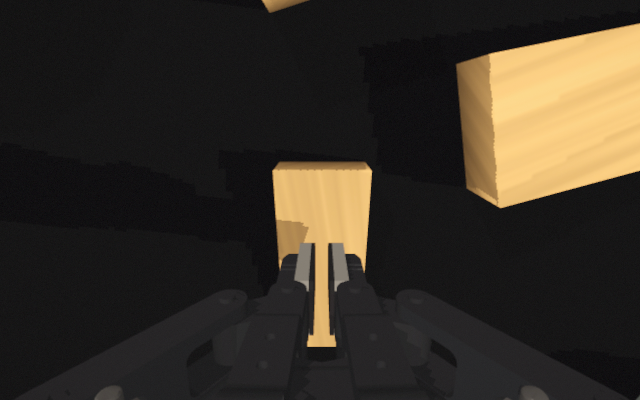

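```bash
python3 - <<'E'
from h import *
import cv2
s=arm.sense();print(s["tool_pos"].tolist(),s["finger_gap"],s["contact_force"])
d=arm.get_image("scene")
print(proj(d,[s["tool_pos"],s["tool_pos"]+[0,0,20]]))
cv2.imwrite("pics/s8.png",cv2.resize(d["image"][200:300,130:290,::-1],None,fx=5,fy=5,interpolation=cv2.INTER_CUBIC))
E
```

```text
[459.5635619122756, -333.0607293904202, 5.993365652871931] 0.0007791244824242126 [-0.42717873 -0.46672322 -0.44195259]
[[197.10375139 261.57802498]
 [195.57661938 257.03101647]]
```

View pics/s8.png

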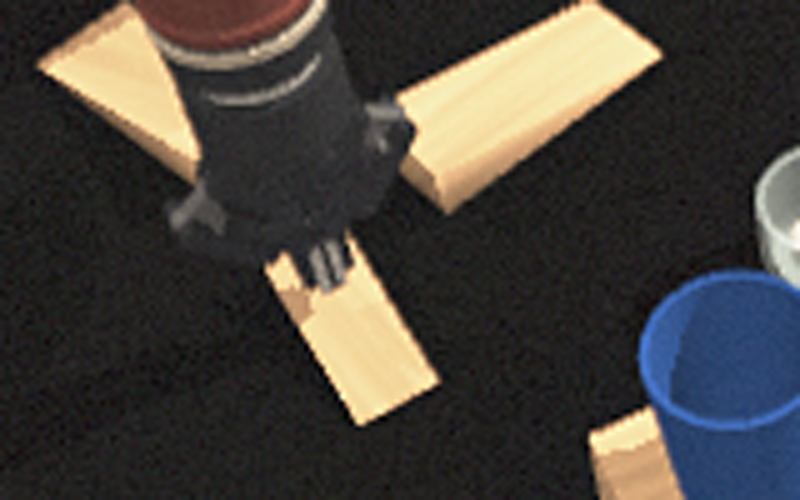

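```bash
python3 -m creep '[[0,0,0,0,0,0,-0.5],[0,0,0,0,0,0,-0.5],[0,0,0,0,0,0,-0.5],[0,0,0,0,0,0.3,-0.5],[0,0,0,0,0,0.6,-0.5],[0,0,0,0,0,0.6,-0.5]]'; python3 - <<'E'
from h import *
import cv2
s=arm.sense();print(s["tool_pos"].tolist(),s["finger_gap"],s["contact_force"])
d=arm.get_image("wrist");cv2.imwrite("pics/w9.png",d["image"][:,:,::-1])
d=arm.get_image("scene")
cv2.imwrite("pics/s9.png",cv2.resize(d["image"][200:300,130:290,::-1],None,fx=5,fy=5,interpolation=cv2.INTER_CUBIC))
E
```

```text
t: 12.15
tool_pos: [459.2, -332.7, -0.7]
tool_rot: [-0.07, 3.14, -0.002]
contact_force: [-0.4, 0.6, 0.1]
finger_gap: 0.753
[459.1550814873754, -332.726468478244, -0.7163438830192561] 0.7533279214683061 [-0.36018452  0.582872    0.12655772]
```

View pics/w9.png

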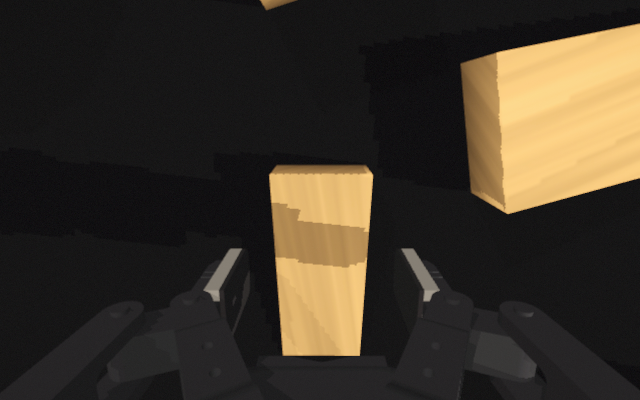

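View pics/s9.png

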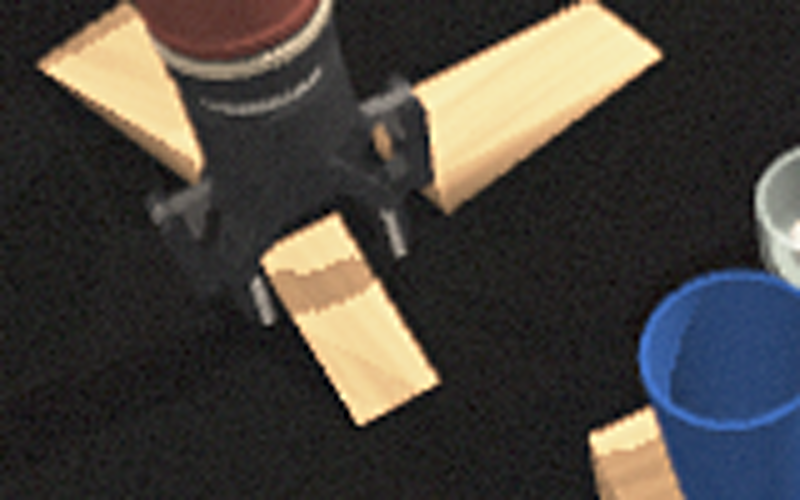

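```bash
python3 -m creep '[[0,0,0,0,0,0.3,-0.5],[0,0,0,0,0,0.6,-0.5],[0,0,0,0,0,0.8,-0.5],[0,0,0,0,0,0.8,-0.5]]'; python3 - <<'E'
from h import *
s=arm.sense();print(s["tool_pos"].tolist(),s["finger_gap"],s["contact_force"],s["torque"])
E
```

```text
t: 12.65
tool_pos: [459.2, -332.7, -8.7]
tool_rot: [-0.07, 3.14, -0.002]
contact_force: [-0.3, 0.3, -0.3]
finger_gap: 0.752
[459.1583635990729, -332.69943166625217, -8.73891454191314] 0.7523748206764053 [-0.3296046   0.27667111 -0.25361978] [ 0.044839   -0.00935024 -0.01058483]
```

```bash
python3 -m creep '[[0,0,0,0,0,0.3,-0.5],[0,0,0,0,0,0.5,-0.5],[0,0,0,0,0,0.5,-0.5]]'; python3 - <<'E'
from h import *
import cv2
s=arm.sense();print(s["tool_pos"].tolist(),s["finger_gap"],s["contact_force"],s["torque"])
d=arm.get_image("wrist");cv2.imwrite("pics/w10.png",d["image"][:,:,::-1])
d=arm.get_image("scene")
cv2.imwrite("pics/s10.png",cv2.resize(d["image"][215:285,150:240,::-1],None,fx=8,fy=8,interpolation=cv2.INTER_CUBIC))
E
```

```text
t: 12.95
tool_pos: [458.9, -332.5, -14.1]
tool_rot: [0.07, -3.141, 0.001]
contact_force: [-0.0, 0.3, -1.2]
finger_gap: 0.75
[458.9469675838509, -332.52612021356487, -14.108321167916271] 0.7500144117420294 [-0.0257418   0.26068964 -1.23936268] [ 0.01996721  0.0836593  -0.02134259]
```

View pics/s10.png

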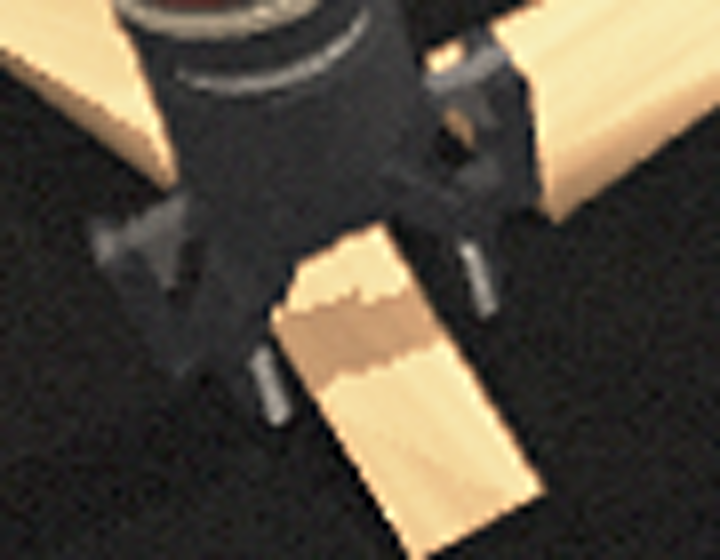

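View pics/w10.png

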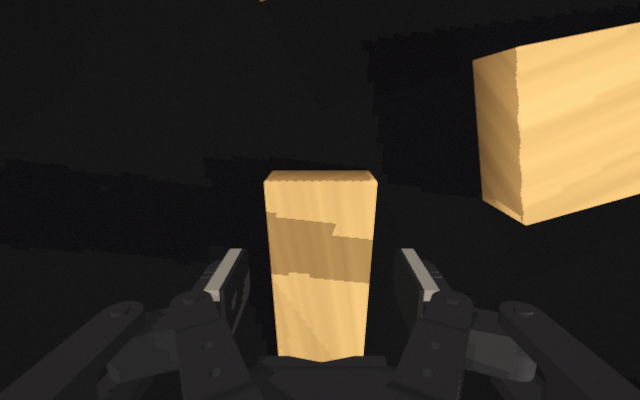

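```bash
python3 - <<'E'
from h import *
d=arm.get_image("scene")
for z in range(-15,30,5): print(z,proj(d,[[459,-332.5,z],[470,-332.5,z],[459,-365,z],[470,-300,z]]).round(1).tolist())
w=arm.get_image("wrist"); M=np.linalg.inv(np.array(w["tool_from_camera"]));dd=dict(K=w["K"],R=M[:3,:3],t=M[:3,3])
for z in range(-50,1,10): print(z,proj(dd,[[11,32,z],[0,32,z]]).round(1).tolist())
E
```

```text
-15 [[198.8, 266.0], [200.4, 268.9], [187.2, 271.6], [211.8, 263.4]]
-10 [[198.4, 264.9], [200.0, 267.8], [186.8, 270.5], [211.5, 262.3]]
-5 [[198.0, 263.8], [199.7, 266.7], [186.4, 269.4], [211.2, 261.2]]
0 [[197.7, 262.7], [199.3, 265.6], [185.9, 268.3], [210.9, 260.0]]
5 [[197.3, 261.6], [198.9, 264.5], [185.5, 267.2], [210.5, 258.9]]
10 [[196.9, 260.4], [198.6, 263.3], [185.1, 266.0], [210.2, 257.8]]
15 [[196.5, 259.3], [198.2, 262.2], [184.7, 264.9], [209.8, 256.7]]
20 [[196.2, 258.2], [197.8, 261.1], [184.3, 263.8], [209.5, 255.5]]
25 [[195.8, 257.0], [197.4, 259.9], [183.9, 262.6], [209.2, 254.4]]
-50 [[408.4, 263.8], [406.4, 289.9]]
-40 [[402.3, 252.7], [400.5, 277.2]]
-30 [[397.0, 243.0], [395.5, 266.1]]
-20 [[392.3, 234.5], [391.0, 256.4]]
-10 [[388.2, 227.0], [387.0, 247.8]]
0 [[384.5, 220.3], [383.5, 240.1]]
```

```bash
python3 - <<'E'
from h import *
s=arm.sense();w=wcam(arm.get_image("wrist"),s)
print(s["tool_pos"])
for p in((474,62),(484,200)):print(ray(w,p,0))
for z in(30,35,40):print(z,[ray(w,p,z).round(0).tolist() for p in((517,48),(526,225))])
E
```

```text
[ 459.21958364 -332.76375027  -13.67626689]
[ 370.8128168  -273.46122958    0.        ]
[ 430.15387438 -258.79820822    0.        ]
30 [[370.0, -272.0, 30.0], [432.0, -256.0, 30.0]]
35 [[371.0, -275.0, 35.0], [430.0, -260.0, 35.0]]
40 [[371.0, -277.0, 40.0], [428.0, -263.0, 40.0]]
```

```bash
python3 -m creep '[[0,0,0,0,0,0.3,-0.5],[0,0,0,0,0,0.6,-0.5],[0,0,0,0,0,0.6,-0.5]]'; python3 -m creep '[[0,0,0,0,0,0.2,-0.5],[0,0,0,0,0,0.4,-0.5],[0,0,0,0,0,0.4,-0.5]]';python3 - <<'E'
from h import *
import cv2
s=arm.sense();print(s["tool_pos"].tolist(),s["finger_gap"],s["contact_force"],s["torque"])
d=arm.get_image("scene")
cv2.imwrite("pics/s11.png",cv2.resize(d["image"][215:285,150:240,::-1],None,fx=8,fy=8,interpolation=cv2.INTER_CUBIC))
E
```

```text
t: 13.5
tool_pos: [458.9, -332.5, -20.2]
tool_rot: [0.07, -3.141, 0.001]
contact_force: [-0.3, 0.2, 0.8]
finger_gap: 0.748
t: 13.8
tool_pos: [458.7, -332.3, -24.5]
tool_rot: [0.07, -3.14, 0.0]
contact_force: [-1.1, -0.1, 0.3]
finger_gap: 0.75
[458.71190386001507, -332.3421296718685, -24.493340542944928] 0.749822545464937 [-1.13100642 -0.13937152  0.25238933] [-4.27228796e-02 -1.36199375e-05  6.01724008e-02]
```

View pics/s11.png

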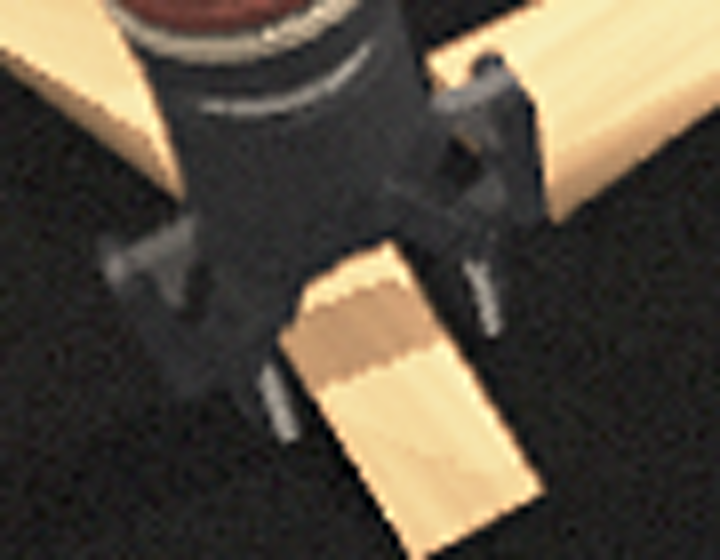

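```bash
python3 -m creep '[[0,0,0,0,0,0.2,-0.3],[0,0,0,0,0,0.2,-0.1],[0,0,0,0,0,0.2,1],[0,0,0,0,0,0.2,1],[0,0,0,0,0,0.2,1]]';python3 - <<'E'
from h import *
import cv2
s=arm.sense();print(s["tool_pos"].tolist(),s["finger_gap"],s["contact_force"],s["torque"])
d=arm.get_image("wrist");cv2.imwrite("pics/w12.png",d["image"][:,:,::-1])
E
```

```text
t: 14.35
tool_pos: [458.9, -332.5, -26.2]
tool_rot: [0.07, -3.141, 0.001]
contact_force: [0.4, -0.6, 2.6]
finger_gap: 0.498
[458.9293607576714, -332.53139739826145, -26.155274569257646] 0.49770402924894036 [ 0.40643917 -0.61672153  2.60516184] [ 0.09633502  0.02159588 -0.00288252]
```

View pics/w12.png

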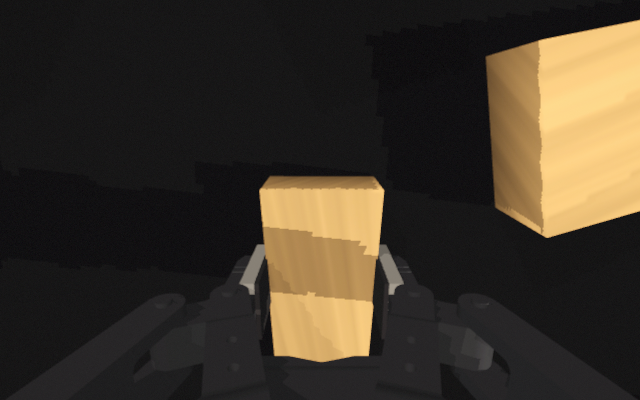

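```bash
python3 -m creep '[[0,0,0,0,0,-0.5,1],[0,0,0,0,0,-2,1],[0,0,0,0,0,-5,1],[0,0,0,0,0,-8,1],[0,0,0,0,0,-9,1],[0,0,0,0,0,-9,1]]';python3 - <<'E'
from h import *
import cv2
s=arm.sense();print(s["tool_pos"].tolist(),s["finger_gap"],s["contact_force"],s["torque"])
d=arm.get_image("wrist");cv2.imwrite("pics/w13.png",d["image"][:,:,::-1])
P=HEEL+Rz@[-180,0,0];P[2]=64
print(P,row(P,R_tool(YAW,0)))
E
```

```text
t: 15.0
tool_pos: [459.8, -333.2, 65.2]
tool_rot: [-0.07, 3.139, -0.004]
contact_force: [-0.2, -0.3, -1.1]
finger_gap: 0.497
[459.76877510050565, -333.2429459819796, 65.22598411461075] 0.4969317654087894 [-0.23238238 -0.31062204 -1.09237804] [-0.03906737  0.032512   -0.00584283]
[436.76092171  49.49478094  64.        ] [-1.0000e-03  0.0000e+00  1.0500e-01  5.1800e-01  3.8268e+01 -5.3000e-02]
```

View pics/w13.png

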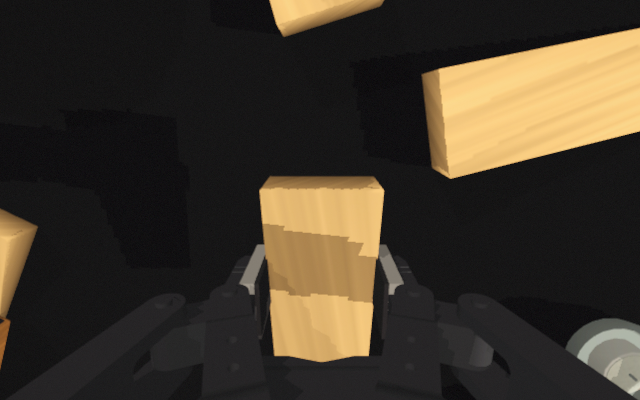

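Wedge is firmly held (same place in the view). Carry it across.

```bash
python3 -m creep '[[0,0,0.02,0.5,3,-0.5,1],[0,0,0.04,0.5,7.5,-0.5,1],[0,0,0.06,0.5,12,-0.5,1],[0,0,0.08,0.5,16.5,-0.5,1],[0,0,0.105,0.5,21,0,1],[0,0,0.105,0.5,25.5,0,1],[0,0,0.105,0.5,30,0,1],[0,0,0.105,0.5,34.5,0,1],[0,0,0.105,0.5,38.3,0,1],[0,0,0.105,0.5,38.3,0,1]]'; python3 -m creep '[[0,0,0,0,0,0,1],[0,0,0,0,0,0,1]]';python3 - <<'E'
from h import *
import cv2
s=arm.sense();print(s["tool_pos"].tolist(),s["qvel"].round(3))
for z in(20,-25,-28):
  P=HEEL+Rz@[-180,0,0];P[2]=z
  print(row(P,R_tool(YAW,0)))
d=arm.get_image("wrist");cv2.imwrite("pics/w14.png",d["image"][:,:,::-1])
E
```

```text
t: 16.05
tool_pos: [434.8, 53.6, 62.1]
tool_rot: [-0.087, -3.138, -0.0]
contact_force: [0.3, -1.1, -0.2]
finger_gap: 0.496
t: 16.25
tool_pos: [433.9, 53.3, 61.1]
tool_rot: [-0.087, -3.136, -0.0]
contact_force: [0.2, -0.7, -0.4]
finger_gap: 0.499
[433.9100045422892, 53.29767432677508, 61.137115294820546] [-0.021 -0.005  0.008  0.002 -0.002 -0.002]
[-0.000e+00 -5.000e-03  4.000e-03 -3.250e-01 -3.640e-01  4.112e+00]
[-0.000e+00 -5.000e-03  4.000e-03 -3.460e-01 -3.640e-01  8.612e+00]
[-0.000e+00 -5.000e-03  4.000e-03 -3.480e-01 -3.640e-01  8.912e+00]
```

View pics/w14.png

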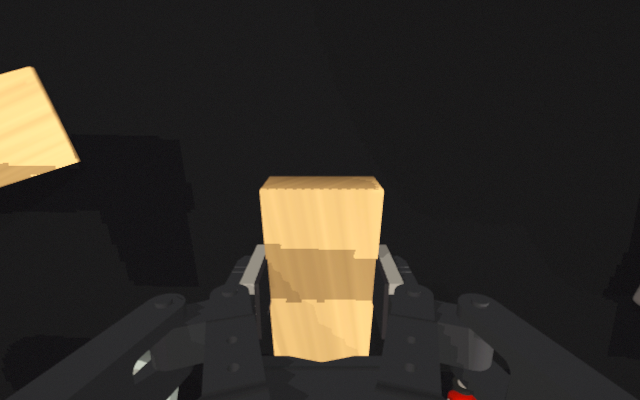

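```bash
python3 -m creep '[[0,-0.005,0.004,-0.33,-0.36,2.5,1],[0,-0.005,0.004,-0.34,-0.36,5,1],[0,-0.005,0.004,-0.34,-0.36,7,1],[0,-0.005,0.004,-0.35,-0.36,8.2,1],[0,-0.005,0.004,-0.35,-0.36,8.7,1],[0,-0.005,0.004,-0.35,-0.36,8.7,1],[0,-0.005,0.004,-0.35,-0.36,8.7,1]]';python3 - <<'E'
from h import *
s=arm.sense();print(s["tool_pos"].tolist(),s["contact_force"],s["torque"])
for q in(-180,-105.4):
  P=HEEL+Rz@[q,0,0];P[2]=-26.
  print(row(P,R_tool(YAW,0)))
E
```

```text
t: 17.0
tool_pos: [437.5, 48.4, -25.5]
tool_rot: [0.097, 3.139, -0.0]
contact_force: [1.4, -0.2, 0.2]
finger_gap: 0.498
[437.5160779593108, 48.40290502423255, -25.48852054806537] [ 1.38782102 -0.24896563  0.16391262] [ 0.01158566 -0.06051198 -0.01068695]
[-0.     0.001 -0.002  0.082  0.104  0.051]
[-0.000e+00  1.000e-03 -2.000e-03 -7.378e+00  1.170e-01  6.000e-02]
```

```bash
python3 -m creep '[[0,0,-0.002,-1,0.11,0.05,1],[0,0,-0.002,-2,0.11,0.05,1],[0,0,-0.002,-3,0.11,0.05,1],[0,0,-0.002,-4,0.11,0.05,1],[0,0,-0.002,-5,0.11,0.05,1],[0,0,-0.002,-5,0.11,0.05,1]]';python3 - <<'E'
from h import *
import cv2
s=arm.sense();print(s["tool_pos"].tolist(),s["contact_force"],s["torque"])
P=HEEL+Rz@[-105.4,0,0];P[2]=-26.
print(row(P,R_tool(YAW,0)))
d=arm.get_image("wrist");cv2.imwrite("pics/w15.png",d["image"][:,:,::-1])
d=arm.get_image("scene");cv2.imwrite("pics/s15.png",cv2.resize(d["image"][140:260,250:410,::-1],None,fx=5,fy=5,interpolation=cv2.INTER_CUBIC))
E
```

```text
t: 17.6
tool_pos: [489.5, 46.2, -25.8]
tool_rot: [0.094, 3.137, -0.0]
contact_force: [0.1, -0.3, -0.5]
finger_gap: 0.505
[489.5331641049897, 46.24534870436512, -25.816165483464125] [ 0.05892733 -0.25618437 -0.45324108] [ 0.00144996 -0.01327923 -0.0316327 ]
[-0.     0.003  0.    -2.173  0.007  0.025]
```

View pics/w15.png

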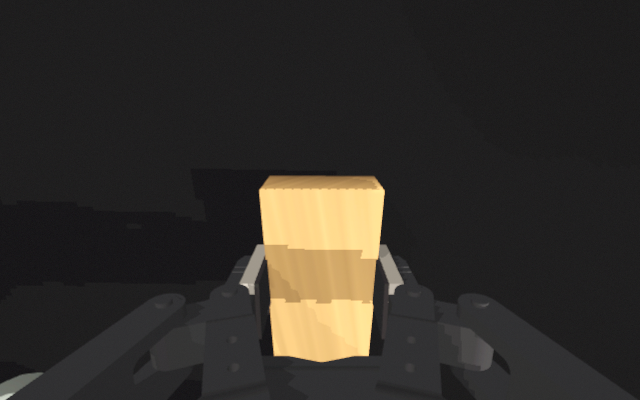

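View pics/s15.png

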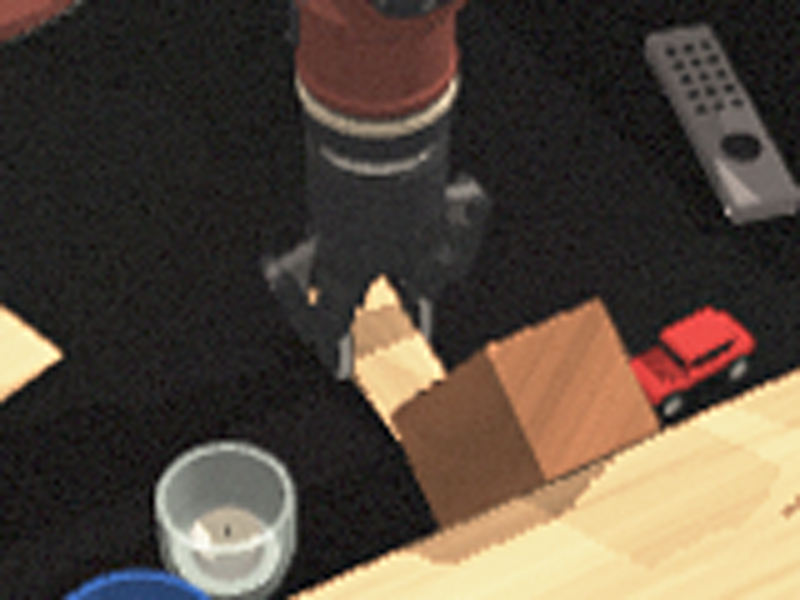

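```bash
python3 -m creep '[[0,0,0,-0.5,0,0.02,1],[0,0,0,-1,0,0.02,1],[0,0,0,-1.5,0,0.02,1],[0,0,0,-2,0,0.02,1],[0,0,0,-2.2,0,0.02,1],[0,0,0,-2.2,0,0.02,1]]';python3 - <<'E'
from h import *
import cv2
s=arm.sense();print(s["tool_pos"].tolist(),s["contact_force"],s["torque"])
P=HEEL+Rz@[-105.4,0,0];P[2]=-26.
print(row(P,R_tool(YAW,0)))
d=arm.get_image("scene");cv2.imwrite("pics/s16.png",cv2.resize(d["image"][140:260,250:410,::-1],None,fx=5,fy=5,interpolation=cv2.INTER_CUBIC))
E
```

```text
t: 18.3
tool_pos: [509.7, 45.1, -26.3]
tool_rot: [0.094, 3.139, -0.0]
contact_force: [-0.5, 0.6, -0.3]
finger_gap: 0.499
[509.68652344369315, 45.08810437484489, -26.32713006963301] [-0.45838472  0.61269275 -0.30937865] [-0.01676159  0.0284955  -0.00777251]
[-0.     0.001  0.    -0.154  0.003 -0.033]
```

View pics/s16.png

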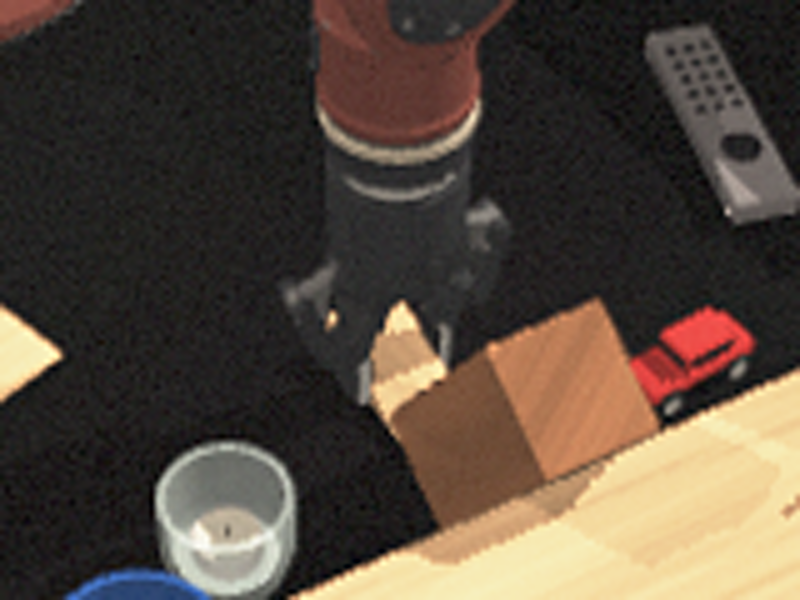

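```bash
python3 -m creep '[[0,0,0,-0.15,0,0,1],[0,0,0,-0.15,0,0,1],[0,0,0,-0.15,0,0,0.2],[0,0,0,-0.15,0,0,-0.4],[0,0,0,-0.15,0,0,-0.6],[0,0,0,-0.15,0,0,-0.6],[0,0,0,-0.15,0,-1,-0.6],[0,0,0,0.5,0,-4,-0.6],[0,0,0,2,0,-8,-0.6],[0,0,0,6,0,-12,-1]]';python3 -m creep '[[0,0,0,3,0,-2,-1],[0,0,0,4,0,-3,-1],[0,0,0,4,0,-3,-1]]'; python3 - <<'E'
from h import *
import cv2
s=arm.sense();print(s["tool_pos"].tolist(),s["contact_force"],s["qvel"].round(3),s["tool_rot"].tolist())
d=arm.get_image("wrist");cv2.imwrite("pics/w17.png",d["image"][:,:,::-1])
d=arm.get_image("scene");cv2.imwrite("pics/s17.png",cv2.resize(d["image"][140:260,250:410,::-1],None,fx=5,fy=5,interpolation=cv2.INTER_CUBIC))
E
```

```text
t: 19.35
tool_pos: [455.9, 48.2, 91.3]
tool_rot: [0.094, 3.137, -0.0]
contact_force: [-0.4, 0.2, 1.6]
finger_gap: 0.945
t: 19.65
tool_pos: [416.2, 50.7, 122.8]
tool_rot: [0.094, 3.134, -0.0]
contact_force: [0.6, -0.5, 0.1]
finger_gap: 1.005
[416.1578477201902, 50.673273895722765, 122.78070329304543] [ 0.61197274 -0.49344014  0.07736881] [-0.005  0.067  0.017 -0.05  -0.001 -0.001] [0.09368118895285242, 3.133509649779479, -0.0004678645776811602]
```

View pics/w17.png

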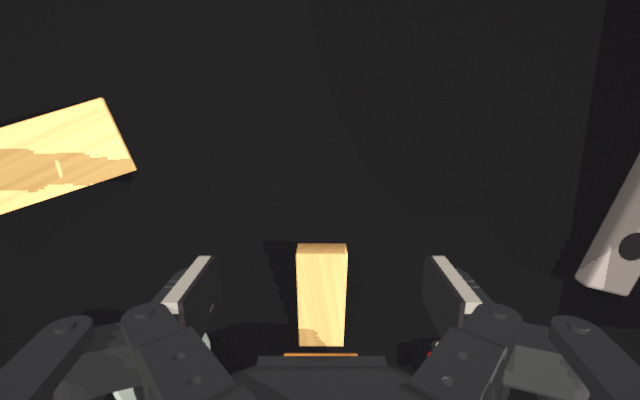

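View pics/s17.png

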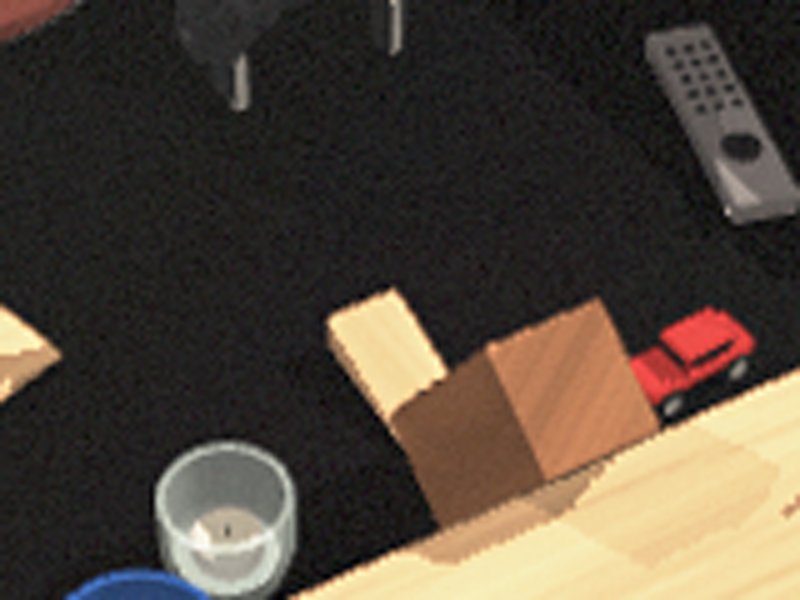

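```bash
python3 - <<'E'
import cv2
a=cv2.imread("pics/w17.png")
cv2.imwrite("pics/c17.png",cv2.resize(a[230:365,260:380],None,fx=4.4,fy=4.4,interpolation=cv2.INTER_CUBIC))
E
```

```text
(no output)
```

View pics/c17.png

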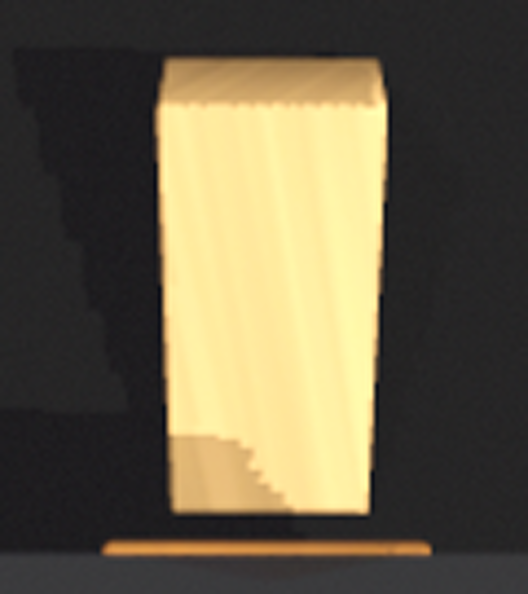

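```bash
python3 - <<'E'
from h import *
s=dict(tool_pos=np.array([416.1578477201902, 50.673273895722765, 122.78070329304543]),tool_rot=np.array([0.09368118895285242, 3.133509649779479, -0.0004678645776811602]))
w=wcam(arm.get_image("wrist"),s)
q=lambda p:np.array(p)/4.4+[260,230]
W=[[55,22,3],[55,-22,3],[-55,-22,25],[-55,22,25],[-55,-22,0],[-55,22,0]]
pw=np.array([q(p) for p in((370,514),(172,514),(157,104),(387,104),(165,60),(378,60))])
p,r=fit([(w,W,pw)],[520,45,-.06]);print(p,r.round(2))
p,r=fit([(w,W[2:],pw[2:])],[520,45,-.06]);print(p,r.round(2))
print("edge",[ray(w,q(x),36.7) for x in((103,541),(430,541))])
print("expected edge",[HEEL+Rz@np.array([-59.6,y,36.7]) for y in(-33,33)])
Rw=Ro.from_euler('z',p[2]).as_matrix();print("nose",Rw@[55,0,0]+[p[0],p[1],0],"target",ORG, Rz.T@(Rw@[55,0,0]+[p[0],p[1],0]-HEEL))
E
```

```text
[ 5.25456363e+02  4.38467333e+01 -6.11624781e-02] [-0.47 -0.7   0.49 -0.73  0.11  1.11 -0.19  1.14  0.25 -0.64 -0.19 -0.61]
[ 5.25188820e+02  4.39110944e+01 -6.03563379e-02] [ 0.11  0.83 -0.18  0.83  0.25 -0.9  -0.18 -0.9 ]
edge [array([557.96389885,   7.83804675,  36.7       ]), array([561.94020414,  73.66386487,  36.7       ])]
expected edge [array([554.9654545 ,   9.33449674,  36.7       ]), array([558.92307893,  75.21573238,  36.7       ])]
nose [580.08867054  40.59351097   0.        ] target [581.5  40.8   0. ] [-36.39640792  -0.29074643   0.        ]
```

```bash
cat >> h.py <<'E'
RG=Ro.from_rotvec([-0.0872,-2.9224,-0.0121]).as_matrix();PG=np.array([663.0,35.82,124.0])
E
python3 - <<'E'
from h import *
print(row([560,41,255],RG),row(PG-130*RG[:,2],RG))
E
```

```text
[-2.0000e-03  2.2200e-01 -1.0000e-03 -1.4412e+01 -8.7000e-02 -1.3384e+01] [-2.0000e-03  2.2200e-01 -1.0000e-03 -2.7535e+01 -6.0000e-03 -1.2927e+01]
```

```bash
python3 -m creep '[[0,0,0,0,0,-4,-1],[0,0.05,0,-1,0,-9,-1],[0,0.1,0,-5,0,-13.4,-1],[0,0.18,0,-10,0,-13.4,-1],[0,0.222,0,-15,0,-13.4,-1],[0,0.222,0,-19.5,0,-13,-1],[0,0.222,0,-24,0,-13,-1],[0,0.222,0,-27.5,0,-13,-1],[0,0.222,0,-27.5,0,-13,-1]]';python3 - <<'E'
from h import *
print(row(PG-100*RG[:,2],RG))
E
```

```text
t: 20.7
tool_pos: [685.0, 34.1, 249.5]
tool_rot: [-0.088, -2.92, -0.01]
contact_force: [1.9, 0.4, 1.0]
finger_gap: 1.001
[-2.000e-03 -2.000e-03 -1.000e-03 -5.660e-01  2.700e-02  2.733e+00]
```

```bash
python3 -m creep '[[0,0,0,-0.57,0.03,1,-1],[0,0,0,-0.57,0.03,2,-1],[0,0,0,-0.57,0.03,2.7,-1],[0,0,0,-0.57,0.03,2.7,-1]]';python3 - <<'E'
from h import *
import cv2
print(row(PG,RG));s=arm.sense();print(s["tool_pos"].tolist(),s["tool_rot"].tolist())
d=arm.get_image("wrist");cv2.imwrite("pics/w18.png",d["image"][:,:,::-1])
E
```

```text
t: 21.1
tool_pos: [683.0, 34.5, 218.8]
tool_rot: [-0.088, -2.915, -0.01]
contact_force: [0.4, 0.1, 0.1]
finger_gap: 0.995
[-2.00e-03 -7.00e-03 -1.00e-03 -1.70e-01  1.10e-02  9.69e+00]
[682.9583681352435, 34.516040621572735, 218.8286765240542] [-0.08828860561345336, -2.914916580183683, -0.009727224855247832]
```

View pics/w18.png

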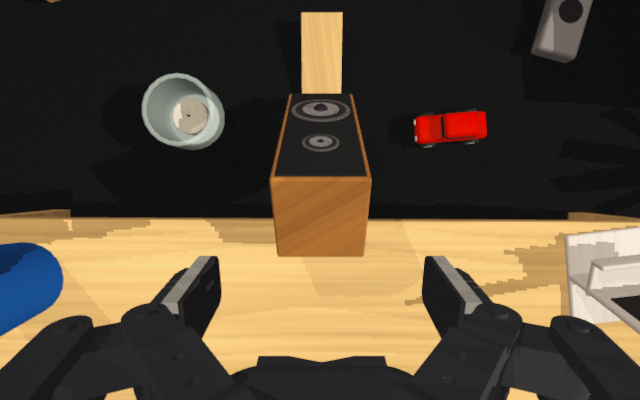

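```bash
python3 -m creep '[[0,-0.007,0,-0.17,0.01,2.5,-1],[0,-0.007,0,-0.17,0.01,5,-1],[0,-0.007,0,-0.17,0.01,7.5,-1],[0,-0.007,0,-0.17,0.01,9,-1],[0,-0.007,0,-0.17,0.01,9.7,-1],[0,-0.007,0,-0.17,0.01,9.7,-1],[0,-0.007,0,-0.17,0.01,9.7,-1]]';python3 - <<'E'
from h import *
print(row(PG,RG));s=arm.sense();print(s["contact_force"])
E
```

```text
t: 21.85
tool_pos: [663.8, 35.8, 126.0]
tool_rot: [-0.089, -2.924, -0.009]
contact_force: [0.1, 0.8, -0.1]
finger_gap: 0.998
[-0.002  0.002 -0.001  0.038  0.002  0.213]
[ 0.08678797  0.82454601 -0.09001535]
```

```bash
python3 -m creep '[[0,0.002,0,0.04,0,0.2,-1],[0,0.002,0,0.04,0,0.2,-0.4],[0,0.002,0,0.04,0,0.2,0.2],[0,0.002,0,0.04,0,0.2,1],[0,0.002,0,0.04,0,0.2,1],[0,0.002,0,0.04,0,0.2,1]]';python3 - <<'E'
from h import *
s=arm.sense();print(s["contact_force"],s["torque"],s["tool_pos"],s["finger_gap"])
R=R_tool(YAW,A0).T@Ro.from_rotvec(s["tool_rot"]).as_matrix();print(np.degrees(np.arcsin(R[0,2])))
rot_rows([-2,-4,-6,-8,-10,-12])
E
```

```text
t: 22.45
tool_pos: [663.6, 35.8, 125.0]
tool_rot: [-0.089, -2.924, -0.01]
contact_force: [-0.1, -1.2, 5.8]
finger_gap: 0.751
[-0.05944358 -1.24212617  5.82217844] [ 0.07658145 -0.06003468 -0.10631915] [663.60419133  35.76304411 125.00592091] 0.7514361988416465
32.445246580727726
-2 [-0.0, -0.035, -0.0, 0.463, -0.0, -0.059]
-4 [-0.0, -0.07, -0.0, 0.927, -0.001, -0.103]
-6 [-0.0, -0.105, -0.0, 1.393, -0.001, -0.13]
-8 [-0.0, -0.14, -0.0, 1.859, -0.001, -0.14]
-10 [-0.0, -0.175, -0.0, 2.326, -0.002, -0.135]
-12 [-0.0, -0.209, -0.0, 2.792, -0.002, -0.113]
```

```bash
python3 -m creep '[[0,-0.026,0,0.35,0,-0.03,1],[0,-0.052,0,0.69,0,-0.06,1],[0,-0.079,0,1.04,0,-0.09,1],[0,-0.105,0,1.39,0,-0.11,1],[0,-0.131,0,1.74,0,-0.11,1],[0,-0.157,0,2.09,0,-0.11,1],[0,-0.183,0,2.44,0,-0.1,1],[0,-0.209,0,2.79,0,-0.08,1],[0,-0.209,0,2.79,0,-0.08,1]]';python3 - <<'E'
from h import *
s=arm.sense();print(s["contact_force"],s["torque"],s["tool_pos"],s["finger_gap"])
R=R_tool(YAW,A0).T@Ro.from_rotvec(s["tool_rot"]).as_matrix();print(np.degrees(np.arcsin(R[0,2])))
rot_rows([-2,-4,-6,-8,-10,-12])
E
```

```text
t: 23.35
tool_pos: [635.7, 37.5, 132.2]
tool_rot: [-0.095, -3.133, -0.0]
contact_force: [0.8, 0.3, -0.8]
finger_gap: 0.752
[ 0.75841864  0.28031726 -0.78031794] [ 0.04296801 -0.08191636  0.00636653] [635.71713633  37.49178647 132.17852316] 0.752177007010008
20.459230135916528
-2 [-0.0, -0.035, 0.0, 0.463, -0.0, -0.056]
-4 [-0.0, -0.07, 0.0, 0.927, -0.001, -0.096]
-6 [-0.0, -0.105, 0.0, 1.393, -0.001, -0.12]
-8 [-0.0, -0.14, 0.0, 1.859, -0.001, -0.127]
-10 [-0.0, -0.175, 0.0, 2.325, -0.001, -0.118]
-12 [-0.0, -0.209, 0.0, 2.791, -0.002, -0.093]
```

```bash
python3 -m creep '[[0,-0.026,0,0.35,0,0.02,1],[0,-0.052,0,0.69,0,0.02,1],[0,-0.079,0,1.04,0,0.0,1],[0,-0.105,0,1.39,0,-0.02,1],[0,-0.131,0,1.74,0,-0.03,1],[0,-0.157,0,2.09,0,-0.02,1],[0,-0.157,0,2.09,0,-0.02,1]]';python3 - <<'E'
from h import *
import cv2
s=arm.sense();print(s["contact_force"],s["torque"],s["tool_pos"],s["finger_gap"])
R=R_tool(YAW,A0).T@Ro.from_rotvec(s["tool_rot"]).as_matrix();print(np.degrees(np.arcsin(R[0,2])))
rot_rows([-1,-2,-3,-4])
d=arm.get_image("scene");cv2.imwrite("pics/s19.png",cv2.resize(d["image"][140:260,250:410,::-1],None,fx=5,fy=5,interpolation=cv2.INTER_CUBIC))
E
```

```text
t: 24.05
tool_pos: [614.9, 38.8, 133.4]
tool_rot: [0.09, 2.989, -0.007]
contact_force: [-0.3, -0.8, 2.8]
finger_gap: 0.753
[-0.28791009 -0.8253302   2.83675899] [-0.00156631  0.11362664  0.04455397] [614.85023029  38.76808171 133.37574201] 0.7530045916319825
11.399182114199913
-1 [-0.0, -0.017, 0.0, 0.231, -0.0, -0.03]
-2 [-0.0, -0.035, 0.0, 0.462, -0.0, -0.057]
-3 [-0.0, -0.052, 0.0, 0.694, -0.0, -0.079]
-4 [-0.0, -0.07, 0.0, 0.926, -0.0, -0.097]
```

View pics/s19.png

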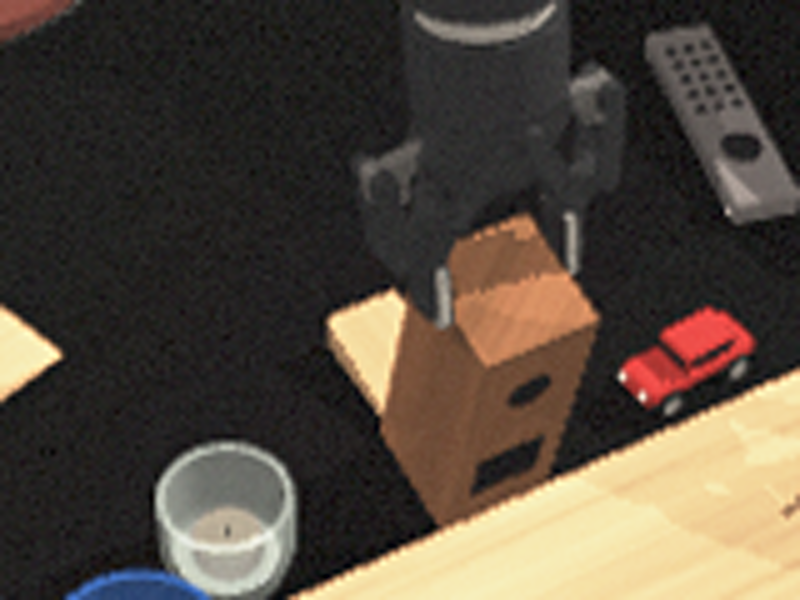

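Continue gently, watching for contact.

```bash
python3 -m creep '[[0,-0.017,0,0.23,0,-0.03,1],[0,-0.035,0,0.46,0,-0.05,1],[0,-0.035,0,0.46,0,-0.05,1]]';python3 - <<'E'
from h import *
s=arm.sense();print(s["contact_force"],s["torque"],s["tool_pos"],s["finger_gap"])
R=R_tool(YAW,A0).T@Ro.from_rotvec(s["tool_rot"]).as_matrix();print(np.degrees(np.arcsin(R[0,2])))
rot_rows([-1,-2])
E
python3 -m creep '[[0,-0.009,0,0.115,0,-0.015,1],[0,-0.017,0,0.23,0,-0.03,1],[0,-0.017,0,0.23,0,-0.03,1]]';python3 - <<'E'
from h import *
s=arm.sense();print(s["contact_force"],s["torque"],s["tool_pos"],s["finger_gap"])
R=R_tool(YAW,A0).T@Ro.from_rotvec(s["tool_rot"]).as_matrix();print(np.degrees(np.arcsin(R[0,2])))
rot_rows([-1,-2])
E
```

```text
t: 24.4
tool_pos: [610.3, 39.0, 133.2]
tool_rot: [0.089, 2.954, -0.009]
contact_force: [-0.3, -0.6, 2.1]
finger_gap: 0.75
[-0.33758496 -0.62365661  2.10347794] [-0.0498984   0.26398765 -0.00774   ] [610.30465323  39.03693109 133.23849307] 0.7501574341748022
9.387679210413278
-1 [-0.0, -0.017, 0.0, 0.231, -0.0, -0.03]
-2 [-0.0, -0.035, 0.0, 0.462, -0.0, -0.057]
t: 24.7
tool_pos: [607.8, 39.2, 133.1]
tool_rot: [0.089, 2.937, -0.01]
contact_force: [-0.8, 0.5, 2.8]
finger_gap: 0.754
[-0.815171    0.45057835  2.76903613] [0.0705156  0.15654796 0.01354712] [607.76128457  39.19454131 133.09090776] 0.7544032607219352
8.397568631773524
-1 [-0.0, -0.017, 0.0, 0.231, -0.0, -0.03]
-2 [-0.0, -0.035, 0.0, 0.462, -0.0, -0.056]
```

```bash
python3 -m creep '[[0,-0.009,0,0.115,0,-0.015,1],[0,-0.012,0,0.16,0,-0.02,1],[0,-0.012,0,0.16,0,-0.02,1]]';python3 - <<'E'
from h import *
s=arm.sense();print(s["contact_force"],s["torque"],s["tool_pos"],s["finger_gap"])
R=R_tool(YAW,A0).T@Ro.from_rotvec(s["tool_rot"]).as_matrix();print(np.degrees(np.arcsin(R[0,2])))
E
python3 -m creep '[[0,-0.009,0,0.115,0,-0.015,1],[0,-0.012,0,0.16,0,-0.02,1],[0,-0.012,0,0.16,0,-0.02,1]]';python3 - <<'E'
from h import *
s=arm.sense();print(s["contact_force"],s["torque"],s["tool_pos"],s["finger_gap"])
R=R_tool(YAW,A0).T@Ro.from_rotvec(s["tool_rot"]).as_matrix();print(np.degrees(np.arcsin(R[0,2])))
E
```

```text
t: 25.0
tool_pos: [606.5, 39.3, 133.1]
tool_rot: [0.088, 2.924, -0.01]
contact_force: [2.5, -0.4, 1.5]
finger_gap: 0.752
[ 2.47947177 -0.37969251  1.54011536] [ 0.0853092  -0.20747473  0.01836455] [606.49642687  39.29605654 133.12537349] 0.7517828827718717
7.653927886433467
t: 25.3
tool_pos: [605.5, 39.3, 133.6]
tool_rot: [0.088, 2.91, -0.011]
contact_force: [2.7, -0.7, 4.1]
finger_gap: 0.75
[ 2.70946201 -0.65428913  4.1302502 ] [ 0.03247687 -0.540356   -0.00714551] [605.53024601  39.34981551 133.61484218] 0.7501746141616268
6.855770283540894
```

```bash
python3 -m creep '[[0,0.003,0,-0.03,0,0,1],[0,0.003,0,-0.03,0,0,0.4],[0,0.003,0,-0.03,0,0,0],[0,0.003,0,-0.03,0,0,-0.5],[0,0.003,0,-0.03,0,0,-1],[0,0.003,0,-0.03,0,0,-1],[0,0.003,0,-0.03,0,0,-1]]';python3 - <<'E'
from h import *
import cv2
s=arm.sense();print(s["contact_force"],s["torque"],s["tool_pos"],s["finger_gap"])
d=arm.get_image("wrist");cv2.imwrite("pics/w20.png",d["image"][:,:,::-1])
d=arm.get_image("scene");cv2.imwrite("pics/s20.png",cv2.resize(d["image"][140:260,250:410,::-1],None,fx=5,fy=5,interpolation=cv2.INTER_CUBIC))
E
```

```text
t: 26.0
tool_pos: [605.3, 39.4, 133.3]
tool_rot: [0.088, 2.914, -0.01]
contact_force: [0.5, -0.7, -0.0]
finger_gap: 1.0
[ 0.49713556 -0.69892185 -0.0200729 ] [ 0.00380576  0.20240066 -0.00884498] [605.29337771  39.3545145  133.27917936] 1.0000652605174094
```

View pics/w20.png

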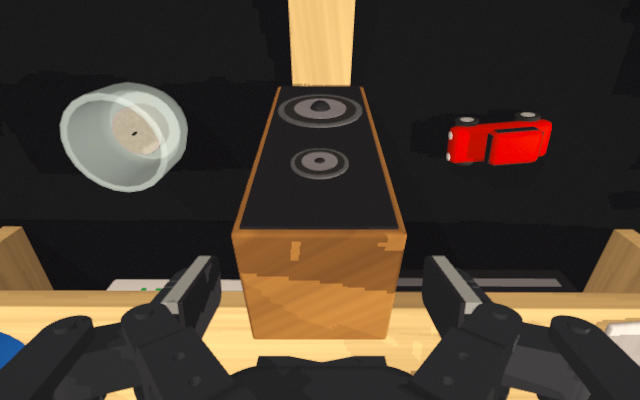

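View pics/s20.png

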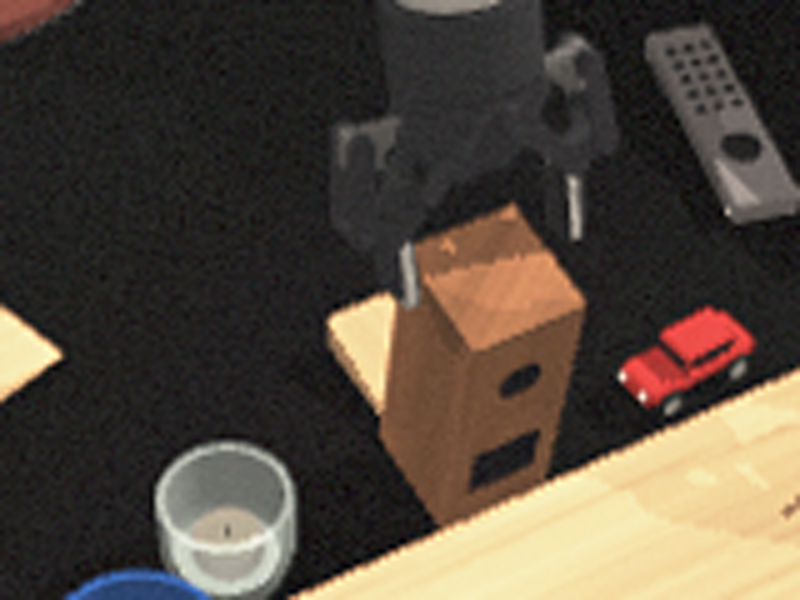

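Released and resting on the wedge. Retreat and check.

```bash
python3 -m creep '[[0,0,0,0,0,-2,-1],[0,0,0,0,0,-5,-1],[0,0,0,0,0,-9,-1],[0,0,0,0,0,-13,-1],[0,0,0,4,0,-15,-1],[0,0,0,8,0,-16,-1],[0,0,0,8,0,-16,-1],[0,0,0,8,0,-16,-1],[0,0,0,8,0,-16,-1]]';python3 - <<'E'
from h import *
import cv2
s=arm.sense();print(s["tool_pos"].tolist(),s["tool_rot"].tolist(),s["qvel"].round(3))
d=arm.get_image("wrist");cv2.imwrite("pics/w21.png",d["image"][:,:,::-1])
cv2.imwrite("pics/c21.png",cv2.resize(d["image"][60:260,230:410,::-1],None,fx=3,fy=3,interpolation=cv2.INTER_CUBIC))
d=arm.get_image("scene");cv2.imwrite("pics/s21.png",d["image"][:,:,::-1]);cv2.imwrite("pics/s21c.png",cv2.resize(d["image"][160:270,280:430,::-1],None,fx=5,fy=5,interpolation=cv2.INTER_CUBIC))
d=arm.get_image("top");cv2.imwrite("pics/t21.png",d["image"][:,:,::-1])
E
```

```text
t: 27.0
tool_pos: [492.6, 46.2, 271.6]
tool_rot: [0.088, 2.913, -0.011]
contact_force: [-0.7, -0.0, -0.4]
finger_gap: 1.0
[492.5859620430922, 46.189757416825536, 271.55415170524606] [0.08806249314864736, 2.9128138032163244, -0.010523879313043412] [-0.002  0.017  0.008  0.001  0.     0.003]
```

View pics/w21.png

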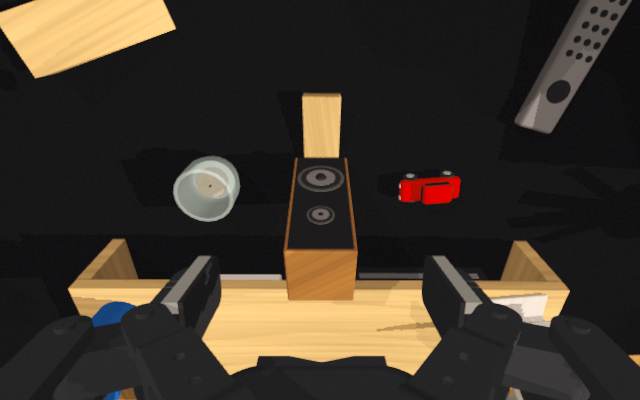

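View pics/s21.png

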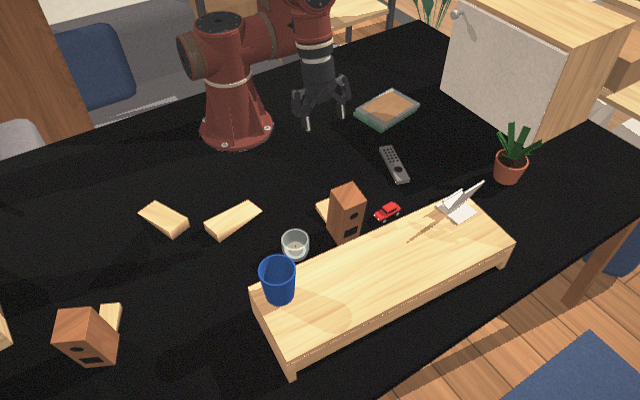

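View pics/c21.png

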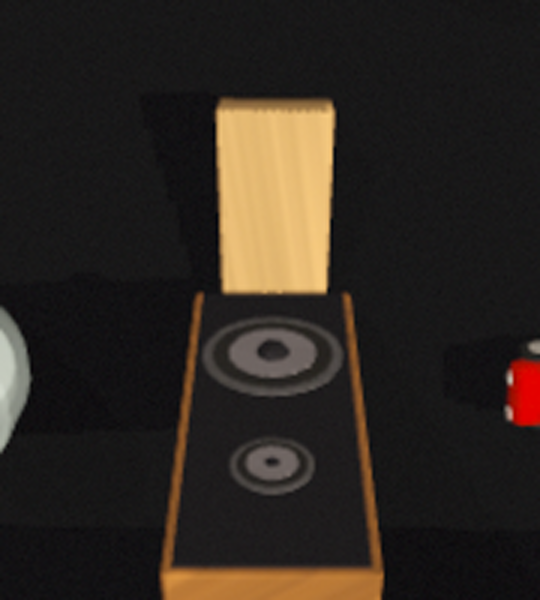

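View pics/s21c.png

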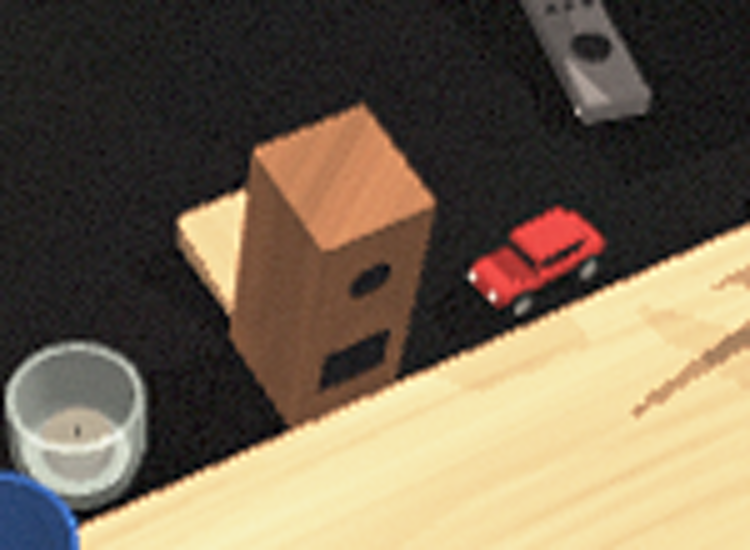

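```bash
python3 - <<'E'
from h import *
s=dict(tool_pos=np.array([492.5859620430922, 46.189757416825536, 271.55415170524606]),tool_rot=np.array([0.08806249314864736, 2.9128138032163244, -0.010523879313043412]))
w=wcam(arm.get_image("wrist"),s);sc=arm.get_image("scene")
q=lambda p:np.array(p)/3+[230,60]
A=[[-70,-33,170],[-70,33,170],[-70,-33,0],[-70,33,0],[0,-33,170],[0,33,170]]
pa=np.array([q((163,570)),q((382,570)),q((198,294)),q((350,294)),(289,299),(354,299)])
B=[[-70,-33,170],[-70,33,170],[0,33,170],[0,-33,170],[-70,-33,0],[0,-33,0]]
pb=np.array([(252,150),(366,102),(435,205),(325,250),(232,327),(290,422)])/5+[280,160]
def F(p,pairs):
    R=Ro.from_euler('z',p[2]).as_matrix()@Ro.from_euler('y',p[3]).as_matrix()
    return np.concatenate([(proj(d,np.array(m,float)@R.T+[p[0],p[1],0])-x).ravel() for d,m,x in pairs])
for pr in ([(w,A,pa)],[(sc,B,pb)],[(w,A,pa),(sc,B,pb)]):
    r=least_squares(F,[616,39,-.06,.13],args=(pr,),x_scale=[10,10,.1,.1]);print(r.x,np.degrees(r.x[3]),np.abs(r.fun).max())
hp=r.x
W=[[-55,-22,25],[-55,22,25],[-55,-22,0],[-55,22,0]]
p,rr=fit([(w,W,np.array([q(v) for v in((217,108),(334,108),(219,99),(332,99))]))],[525,44,-.06]);print(p,rr.round(2))
print("HEEL0",HEEL)
n=Ro.from_euler('z',p[2]).as_matrix()@[55,0,0]+[p[0],p[1],0]
print("nose rel heel",Rz.T@(n-[hp[0],hp[1],0]),Rz.T@(n-HEEL))
E
```

```text
[ 6.19595266e+02  3.78013268e+01 -5.76222043e-02  1.12701287e-01] 6.457308085492592 1.7408431096490062
[ 6.14318312e+02  4.02905459e+01 -7.91527553e-02  1.55793698e-01] 8.926321392641848 0.9705809058100101
[ 6.18261334e+02  3.81121988e+01 -6.14245087e-02  1.22130935e-01] 6.9975871203928826 2.4552641591535576
[ 5.25328986e+02  4.41837180e+01 -6.10347760e-02] [ 0.02  0.73  0.01  0.73  0.38 -0.77 -0.41 -0.77]
HEEL0 [616.4370189   38.70125977   0.        ]
nose rel heel [-38.12922264   0.43108511   0.        ] [-36.2728674   -0.04752258   0.        ]
```

View pics/t21.png

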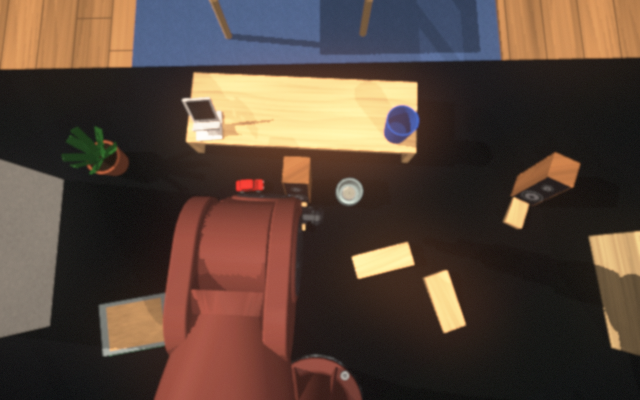

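```bash
python3 -m creep '[[0,0,0,0,0,0,-1],[0,0,0,0,0,0,-1],[0,0,0,0,0,0,-1],[0,0,0,0,0,0,-1],[0,0,0,0,0,0,-1]]'; python3 - <<'E'
from h import *
import cv2
n=arm.get_image("scene")["image"].astype(int);a=cv2.imread("pics/s21.png")[:,:,::-1].astype(int);o=cv2.imread("pics/scene0.png")[:,:,::-1].astype(int)
D=lambda u,v,b:np.abs(cv2.GaussianBlur((u-v).astype(np.float32),(5,5),0))[b[1]:b[3],b[0]:b[2]].max().round(1)
print("speaker settle",D(n,a,(310,175,370,250)))
for k,b in dict(tea=(278,228,311,262),car=(374,200,404,224),cup=(256,252,298,306),stand=(434,180,486,226),remote=(376,143,412,186),w1=(136,198,192,240),w2=(203,198,263,242),twin=(48,300,125,370)).items(): print(k,D(n,o,b))
E
```

```text
t: 27.75
tool_pos: [492.2, 46.2, 271.0]
tool_rot: [0.088, 2.914, -0.01]
contact_force: [0.7, 0.3, -0.6]
finger_gap: 1.0
speaker settle 6.3
tea 5.4
car 11.8
cup 8.4
stand 33.3
remote 21.0
w1 9.3
w2 5.7
twin 7.8
```

```bash
python3 - <<'E'
from station import arm
import cv2,numpy as np
n=arm.get_image("scene")["image"][:,:,::-1];o=cv2.imread("pics/scene0.png")
c=lambda i:cv2.resize(i[135:230,370:490],None,fx=3.2,fy=3.2)
cv2.imwrite("pics/cmp.png",np.hstack([c(o),c(n)]))
E
```

```text
(no output)
```

View pics/cmp.png

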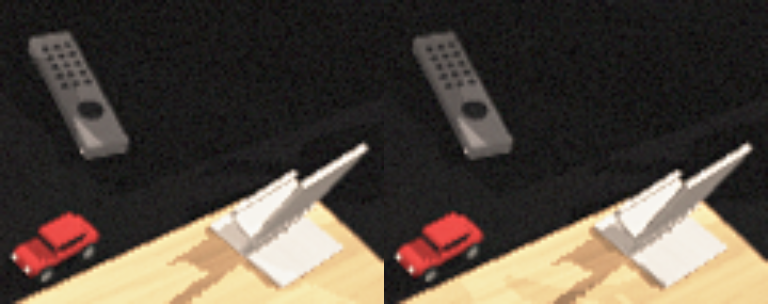

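The remote, car and phone stand are where they were; only shadows changed. Handing in.

```bash
python3 -c "
from station import arm
print(arm.close_job())"
```

```text
the job is handed in; nothing more can be done
None
```

The speaker now rests tilted back on the small wedge, with the gripper open and clear of everything, and I handed the job in at about 28 s.

**What I did:** I gripped the speaker near the top and tipped it about its rear bottom edge until it touched the riser, at about 32°. I let it lean there and slid the smallest wedge in thin end first. Then I gripped the speaker again, eased it forward until it met the wedge, and let go.

**Last checks:**
- **Tilt:** about 7 to 8°. The two cameras disagreed: 6.5° from the wrist view and 8.9° from the scene view.
- **Wedge:** square and within about 0.5 mm of the middle. It is about 31 to 33 mm in, a little short of the 35 mm I aimed for.
- **Back edge:** the combined fit puts it about 2 mm from where it started, which is about the calibration error. Taken alone, each camera's fit is 2 to 3 mm off, in opposite directions.
- **Steadiness:** the speaker did not visibly move over roughly the last second.
- **Other things:** the image comparison showed no movement in the tealight, car, cup, twin or the two larger wedges. The phone stand and remote showed larger differences, but close-up crops put these down to shadows.

**What went wrong or disagreed:**
- **Finger length:** the fingers end about 25 mm short of the stated TCP, so my first attempt to grasp the wedge closed above it without touching it. I went lower and gripped it on the second attempt.
- **Lifting force:** while easing the speaker forward, the upward force read slightly negative once (−0.8 N, within noise). I added a small downward bias after that.

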